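# Complete the box of cabinet feet and show the pegged leg to the camera

### The job

Pack the square wooden foot that stands on the bench into the empty place of the dark kit box, upright, right down on the floor and let go, then lift the tall leg with the side peg out of the box and present it to the inspection camera: peg pointing straight into the lens, its tip centred about 100 mm in front of the glass, thick end of the leg down and the leg not leaning to either side as the camera sees it. The job finishes with the gripper still holding the leg there, still and touching nothing else; leave the other things in the box and on the bench in place and do not knock the camera.

Things in the scene. Friction and masses are not known exactly. Their poses are not given: they have to be found in the camera images.
- box: dark open wooden kit box fixed to the bench, outside 160 (its x) x 110 (its y) x 40 mm high, walls and floor 5 mm thick, no dividers, inside 150 x 100 mm: three by two places of 50 x 50 mm at x = -50, 0, 50 and y = -25, 25 mm; five places are taken. Origin at the centre of the underside
- gap (a point): point on the box's inner floor at the centre of the empty place, a corner place at (-50, -25) mm in the box's frame, 5 mm above the bench. Places are 50 mm square, the neighbours have 2 mm of play
- foot: the loose one on the bench, outside the box: square furniture foot of brown wood: a 46 x 46 x 44 mm block with a 22 x 22 mm square tenon, 30 mm tall, standing up from the middle of its top (74 mm in all), faces and tenon square to its x and y axes; origin at the centre of the underside, z up, about 0.08 kg
- leg: turned leg of the same wood upright in one of the two places at x = +50 mm in the box, any yaw: drum 46 mm in diameter, 44 mm tall, then a shaft 28 mm in diameter up to 116 mm; a peg 9 mm thick sticks out along the leg's +x, 62 mm above the underside, tip 30 mm from the leg's axis. Origin at the centre of the underside, z up the leg; about 0.09 kg. The shaft above the peg stands clear of all else
- peg_tip (a point): tip of the leg's peg, at (30, 0, 62) mm in the leg's frame
- peg_root (a point): point on the leg's axis at the height of the peg, (0, 0, 62) mm in the leg's frame
- camera: inspection camera's stand, fixed to the bench beyond the work: base plate 110 x 100 x 12 mm, post 18 mm thick up to 237 mm; origin on the bench at the middle of the base plate's front edge, below the lens, its -x is the side the camera looks to (roughly towards the robot)
- cam_head: camera head on that stand: grey housing, black lens 30 mm in diameter. Origin at the centre of the front glass, 235 mm above the bench; looks along its -x, 25 degrees below level; y level, z up and square to the view. The leg is right when its axes are parallel to the head's, x with x, z with z (its top leans 25 degrees away from the camera), peg tip at (-100, 0, 0) mm in this frame
- foot_b: packed in the box, stays there: square furniture foot of brown wood: a 46 x 46 x 44 mm block with a 22 x 22 mm square tenon, 30 mm tall, standing up from the middle of its top (74 mm in all), faces and tenon square to its x and y axes; origin at the centre of the underside, z up
- foot_c: packed in the box, stays there: square furniture foot of brown wood: a 46 x 46 x 44 mm block with a 22 x 22 mm square tenon, 30 mm tall, standing up from the middle of its top (74 mm in all), faces and tenon square to its x and y axes; origin at the centre of the underside, z up
- tin: metal wax tin in the box, 46 mm in diameter, 40 mm tall; origin at the centre of the underside. Stays there
- bun: round turned bun foot in the box, 46 mm in diameter, 44 mm tall; origin at the centre of the underside. Stays there
- sander: yellow sanding block on the bench, 85 x 45 x 32 mm, origin at the centre of the underside. Not to be moved
- driver: screwdriver lying on the bench, about 200 mm long along its x. Not to be moved
- spray: amber spray bottle with black head, 70 mm in diameter, 172 mm tall, origin at the centre of the underside. Not to be moved
- mallet: hammer lying on the bench, to the robot's left. Not to be moved

How it is judged:
By the outcome, as a careful person would: the job done as asked, in the order asked, and still so for the second after the job is handed in, while the arm keeps its last pose, push and grip.
It also fails if it takes over 56 s, if anything falls off the work surface, if the arm or the gripper's body presses on something with over 40 N, if the wrist force passes 120 N, or if a joint passes its speed limit or range.

### The arm

A 6-joint arm with a two-finger parallel gripper is mounted at the origin on the work surface. World frame = base frame: x ahead of the robot, y to its left, z up, the work surface at z = 0. Lengths are in mm, angles in rad, forces in N, time in s.
With the tool pointing down it reaches from about 200 to 875 mm from the base axis. Payload 3.4 kg.
Tool frame: the origin (TCP) lies midway between the tips of the shut fingers; the grasp point (between the pads) lies 19 mm behind it; z points along the fingers, y is the line along which they close (so a half turn about z gives the same grasp; the last joint's range is limited). The gripper opens to 94 mm and grips with 3 to 60 N. Pads are 16 mm wide; open, the fingers measure 119 mm over their backs; the gripper's body (75 mm by 177 mm) begins 78 mm behind the grasp point.
Start: joints at [-1.342, 0.276, 1.505, -0, 1.361, -0.121], TCP at [197.059, -540.216, 205.493] pointing down, gripper open.
Joint ranges: [-2.89, 2.89], [-0.75, 2.08], [0.22, 2.7], [-1.18, 4.32], [0.11, 2.71], [-2.7, 2.7]. Speed limits (rad/s): [2.57, 2.57, 3.14, 3.14, 3.14, 3.14].

### API

Orientations are given as [roll, pitch, yaw] about the fixed x, y, z axes, in that order (R = Rz(yaw) Ry(pitch) Rx(roll)).
In Python, from rig import ctrl gives the robot as it stands.
- The arm moves only by the shell command python3 -m handwheel 'ROWS' [FORCE]. ROWS is JSON, one flat list of numbers, 5 for each row, row after row: the opening, from 0 (shut) to 1 (fully open), then the shift along the tool's x, y, z each as a share of 200 mm, from -1 to 1, then the turn about the tool's z as a share of 45 degrees, from -1 to 1. In form: [claw, tx, ty, tz, twist, claw, tx, ty, tz, twist, ...]. A call has 1 to 20 rows; each row is the pose to reach, as a shift and turn from the pose commanded when the call began, along the tool's axes at that moment; what a row does not reach only later rows make up. A row lasts 1/8 s, in which the tool goes at most 62.5 mm and 10.7 degrees, less where a joint would pass 70% of its speed; a pose out of reach is approached as far as the arm can. A call with a number of a shift or a turn outside -1 to 1 is refused whole. A call with a gripper value outside its range is refused whole. The fingers move at their own pace and stop on an object; FORCE is the grip in N (left out, the last holds). Time passes only in rows, so rows that repeat a pose let the fingers close. It gives the time, the measured TCP pose, the force, the opening and the grip force at its end, in the units of the state.
- ctrl.state(): the state, without advancing time (a new reading comes with each control period).
- ctrl.get_image(name): name is "side" or "top"; returns a dict with "pixels" (400x640x3 uint8, red, green, blue), "fov_y" (degrees; the focal length in pixels is half the picture's height over the tangent of half this angle, whatever the lens; pixels are square), "cx", "cy" (the principal point, pixels), "T" (4x4, takes a point from camera to world coordinates). Camera axes: x right, y up, looking along -z (the intrinsics and any distortion apply to the point x, -y, -z); pixel columns grow to the right and rows downward; lengths in mm; the calibration is good to about 2 mm. A picture is of the moment at which its call begins. There is no depth.
- ctrl.hand_in(): hands the job in; it is judged then, once.
The state is a dict: "clock": time; "joints": joint angles; "dq": joint speeds; "effort": joint torques, N m; "tool_pos": TCP position; "orientation": TCP orientation; "wrist_force": force on the tool from outside, world axes, zero at the start; "wrist_torque": the same for the moment, N m; "grip_width": opening from 0.0 (shut) to 1.0 (fully open); "finger_force": force on a finger pad.
Only numpy, scipy, OpenCV 4.12 (cv2) and the standard library are available. Lean on these libraries where they do the work, as an engineer would, in place of code of your own. Each camera call takes 0.05 s, during which the arm holds its last target. There are 200 camera calls.

## Working session

There is one attempt and no reset: what is moved stays moved. The work goes in short steps, Python scripts to look and compute and a shell command to move; the robot and the scene stay as the last step left them, time stands still between calls to the robot, and variables do not carry over. Pictures are saved under pics/ and viewed, at most 10 in all, crops included, and the job is handed in when it is done.

```bash
ls; mkdir -p pics; python3 - <<'E'
from rig import ctrl
import cv2,numpy as np
np.set_printoptions(suppress=True,precision=4)
for n in("side","top"):
    d=ctrl.get_image(n); cv2.imwrite(f"pics/{n}0.png",d["pixels"][:,:,::-1]); np.save(f"pics/{n}0T.npy",d["T"])
    print(n,{k:v for k,v in d.items() if k!="pixels"})
print(ctrl.state())
E
```

```text
pics
side {'fov_y': 52.783960420015205, 'cx': 326.18338590834895, 'cy': 204.65674056551927, 'T': array([[ -0.8766,   0.2266,  -0.4245,  39.5188],
       [ -0.4808,  -0.4483,   0.7536, 947.0347],
       [ -0.0195,   0.8647,   0.502 , 821.291 ],
       [  0.    ,   0.    ,   0.    ,   1.    ]])}
top {'fov_y': 51.78242110038725, 'cx': 318.0338881747213, 'cy': 193.87889007020635, 'T': array([[  -0.0292,    0.9818,   -0.1877,  371.5408],
       [  -0.9994,   -0.0317,   -0.0101,  -17.7147],
       [  -0.0158,    0.1873,    0.9822, 1312.7154],
       [   0.    ,    0.    ,    0.    ,    1.    ]])}
{'clock': 0.1, 'joints': array([-1.342 ,  0.2766,  1.5059, -0.    ,  1.3607, -0.121 ]), 'dq': array([-0.0003, -0.0011, -0.0025, -0.0002,  0.0008,  0.0018]), 'effort': array([  0.0014, -40.5454, -23.778 ,   0.0704,   0.0299,  -0.0001]), 'tool_pos': array([ 196.9428, -539.7034,  204.6955]), 'orientation': array([-3.14  , -0.0002,  0.3498]), 'wrist_force': array([-0.3711,  1.1763, -0.5618]), 'wrist_torque': array([0.0538, 0.046 , 0.0332]), 'finger_force': 0.0, 'grip_width': 0.9936848900405225}
```

View pics/side0.png

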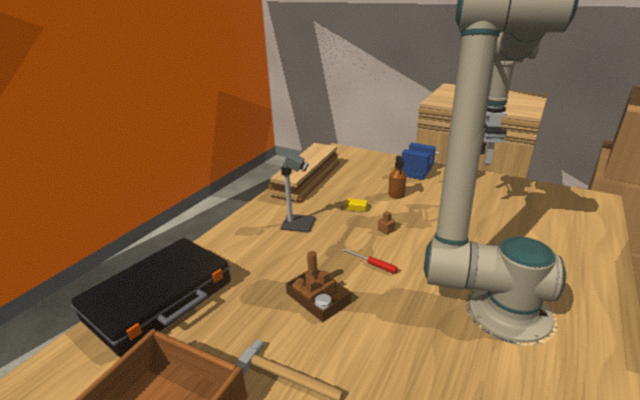

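View pics/top0.png

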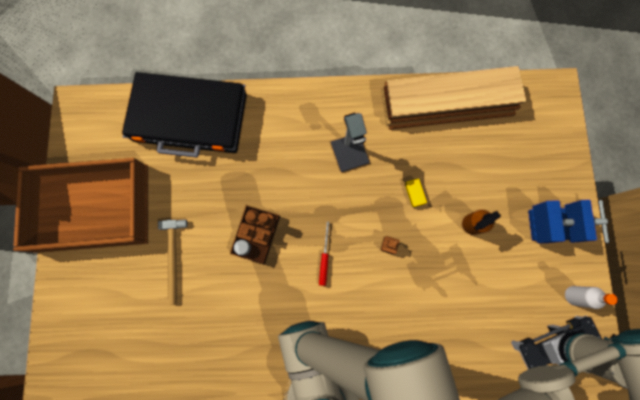

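The side view shows the box at about (318,290), the foot at (386,225) and the camera at (292,165). In the top view they are at (256,236), (393,245) and (355,130). I'll enlarge these regions.

```bash
python3 - <<'E'
import cv2,numpy as np
s=cv2.imread("pics/side0.png");t=cv2.imread("pics/top0.png")
def c(im,x,y,w,h,W,H):
    o=cv2.resize(im[y:y+h,x:x+w],(W,H),interpolation=cv2.INTER_CUBIC)
    k=W/w
    for g in range((x+9)//10*10,x+w,10): cv2.line(o,(int((g-x)*k),0),(int((g-x)*k),6 if g%50 else 14),(0,255,0),1)
    for g in range((y+9)//10*10,y+h,10): cv2.line(o,(0,int((g-y)*k)),(6 if g%50 else 14,int((g-y)*k)),(0,255,0),1)
    return o
a=np.hstack([c(t,225,200,75,75,300,300),c(t,372,225,50,50,200,200) if 0 else c(t,372,225,50,60,250,300),c(t,325,105,50,60,250,300)])
b=np.hstack([c(s,280,245,75,75,300,300),c(s,365,195,50,60,250,300),c(s,270,145,50,60,250,300)])
o=np.vstack([a,b]); cv2.imwrite("pics/m1.png",o)
E
```

```text
(no output)
```

View pics/m1.png

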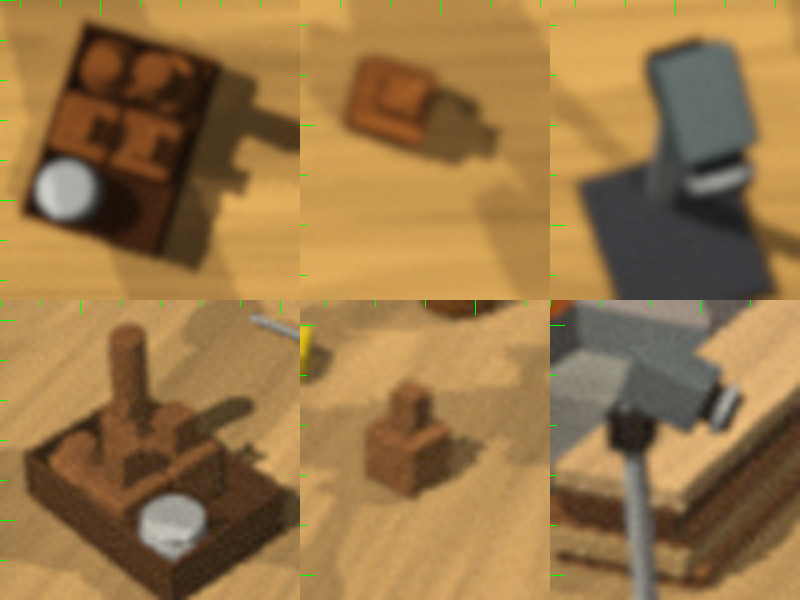

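The top view puts the leg (peg visible) at the upper right of the box, the tin at lower left and the gap at lower right. So box +x runs up the image, roughly along world +x. Next I'll turn the corners into points.

```bash
cat > h.py <<'E'
import numpy as np, cv2
CAL={}
def cal():
    global CAL
    for n,f,cx,cy in(("side",52.783960420015205,326.1834,204.6567),("top",51.78242110038725,318.0339,193.8789)):
        CAL[n]=(200/np.tan(np.radians(f/2)),cx,cy,np.load(f"pics/{n}0T.npy"))
cal()
def ray(n,u,v):
    f,cx,cy,T=CAL[n]; d=T[:3,:3]@np.array([(u-cx)/f,-(v-cy)/f,-1.]); return T[:3,3],d/np.linalg.norm(d)
def on(n,u,v,z):
    o,d=ray(n,u,v); return (o+d*(z-o[2])/d[2])[:2]
def two(uv1,uv2): # side, top -> point, gap
    a,d=ray("side",*uv1); b,e=ray("top",*uv2)
    s=np.linalg.lstsq(np.c_[d,-e],b-a,rcond=None)[0]; p,q=a+s[0]*d,b+s[1]*e
    return (p+q)/2,np.linalg.norm(p-q)
def px(n,P):
    f,cx,cy,T=CAL[n]; c=T[:3,:3].T@(np.asarray(P,float)-T[:3,3]); return np.array([cx-f*c[0]/c[2],cy+f*c[1]/c[2]])
np.set_printoptions(suppress=True,precision=1)
E
python3 - <<'E'
from h import *
t=lambda x,y,X,Y,k:(X+(x+.5)/k-.5,Y+(y+.5)/k-.5)
T={k:t(*v,225,200,4) for k,v in dict(TL=(85,22),TR=(220,64),BL=(22,212),BR=(160,257)).items()}
c={k:on("top",*v,40) for k,v in T.items()}; print("top rim",c)
for a,b in("TL TR","BL BR","TL BL","TR BR"): pass
for a,b in(("TL","TR"),("BL","BR"),("BL","TL"),("BR","TR")):
    d=c[b]-c[a]; print(a,b,np.linalg.norm(d),np.degrees(np.arctan2(d[1],d[0])))
print("centre",sum(c.values())/4)
S={k:t(*v,280,245,4) for k,v in dict(TL=(25,458-300),BL=(172,563-300),BR=(282,490-300)).items()}
for k,v in S.items(): print("side",k,on("side",*v,40))
print("BL bottom",on("side",*t(172,303,280,245,4),0))
# foot top block z44 and base
F=[t(x,y,372,225,5) for x,y in((370,57),(437,75),(430,147),(346,125))]; F=[(t(x-300,y,372,225,5)) for x,y in((368,55),(438,78),(428,147),(345,127))]
print("foot top",[on("top",*p,44) for p in F])
te=t(404-300,95,372,225,5); print("tenon top c",on("top",*te,74))
ts=t(410-300,390-300,365,195,5); print("tenon 2view",two(ts,te))
# leg top
lt=t(155,72,225,200,4); ls=t(126,334-300,280,245,4); print("leg top",two(ls,lt),on("top",*lt,121),on("side",*ls,121))
print("cam base corners", [on("top",*t(x-550,y,325,105,5),12) for x,y in((578,185),(775,292))])
print("lens top px",on("top",*t(718-550,178,325,105,5),235), two(t(725-550,108,270,145,5),t(718-550,178,325,105,5)))
E
```

```text
top rim {'TL': array([586.2, 222.7]), 'TR': array([549.6, 117.1]), 'BL': array([439.8, 270.7]), 'BR': array([402.6, 164.7])}Traceback (most recent call last):
  File "<stdin>", line 5, in <module>
ValueError: too many values to unpack (expected 2)
```

```bash
python3 - <<'E'
from h import *
t=lambda x,y,X,Y,k:(X+(x+.5)/k-.5,Y+(y+.5)/k-.5)
T={k:t(*v,225,200,4) for k,v in dict(TL=(85,22),TR=(220,64),BL=(22,212),BR=(160,257)).items()}
c={k:on("top",*v,40) for k,v in T.items()}
for a,b in(("TL","TR"),("BL","BR"),("BL","TL"),("BR","TR")):
    d=c[b]-c[a]; print(a,b,np.linalg.norm(d),np.degrees(np.arctan2(d[1],d[0])))
print("centre",sum(c.values())/4)
S={k:t(*v,280,245,4) for k,v in dict(TL=(25,458-300),BL=(172,563-300),BR=(282,490-300)).items()}
for k,v in S.items(): print("side",k,on("side",*v,40))
print("BL bottom",on("side",*t(172,303,280,245,4),0))
F=[(t(x-300,y,372,225,5)) for x,y in((368,55),(438,78),(428,147),(345,127))]
print("foot top",[on("top",*p,44) for p in F])
te=t(404-300,95,372,225,5); print("tenon top c",on("top",*te,74))
ts=t(410-300,390-300,365,195,5); print("tenon 2view",two(ts,te))
lt=t(155,72,225,200,4); ls=t(126,334-300,280,245,4); print("leg top",two(ls,lt),on("top",*lt,121),on("side",*ls,121))
print("cam base corners", [on("top",*t(x-550,y,325,105,5),12) for x,y in((578,185),(775,292))])
print("lens",two(t(725-550,108,270,145,5),t(718-550,178,325,105,5)))
E
```

```text
TL TR 111.75619722331041 -109.08045066793387
BL BR 112.34201400558513 -109.34999719999706
BL TL 153.98282381144762 -18.146027643571223
BR TR 154.52186806421912 -17.932495445108916
centre [494.6 193.8]
side TL [584.2 228. ]
side BL [439.2 269.6]
side BR [405.1 172.5]
BL bottom [441.5 267.5]
foot top [array([ 477.1, -206.8]), array([ 461.8, -248.7]), array([ 420.2, -239.9]), array([ 433.8, -190.2])]
tenon top c [ 450.2 -222.4]
tenon 2view (array([ 451.3, -221.9,   74.6]), np.float64(2.38260856167496))
leg top (array([535.7, 157. , 120.2]), np.float64(3.696119742646455)) [533.9 156.1] [537.  158.3]
cam base corners [array([794. , -49.5]), array([ 717. , -175.1])]
lens (array([ 721.2, -119.5,  242.2]), np.float64(1.2877544513203607))
```

```bash
cat >> h.py <<'E'
def edge(img,a,b,half=3,m=.15):
    """subpixel strongest gradient along normal of segment a-b -> fitted line end points"""
    a,b=np.array(a,float),np.array(b,float); L=np.linalg.norm(b-a); t=(b-a)/L; n=np.array([-t[1],t[0]])
    w=np.arange(-half,half+.01,.2); P=[]
    g=cv2.GaussianBlur(img,(0,0),.7).astype(np.float32)
    for s in np.arange(m*L,(1-m)*L,.5):
        q=a+s*t+w[:,None]*n
        p=cv2.remap(g,q[:,0].astype(np.float32),q[:,1].astype(np.float32),cv2.INTER_CUBIC).reshape(len(w),-1).sum(1)
        d=np.abs(np.gradient(p)); d[d<.5*d.max()]=0; P.append(a+s*t+(d@w/d.sum())*n)
    P=np.array(P)
    for _ in range(3):
        k=np.polyfit((P-a)@t,(P-a)@n,1); r=(P-a)@n-np.polyval(k,(P-a)@t); keep=np.abs(r)<1.8*r.std()+.05
        P=P[keep]
    return a+n*k[1], a+t*L+n*np.polyval(k,L), r.std()
E
cat > m.py <<'E'
from h import *
t=lambda x,y,X,Y,k:(X+(x+.5)/k-.5,Y+(y+.5)/k-.5)
I={n:cv2.imread(f"pics/{n}0.png") for n in("top","side")}
def do(name,view,a,b,z):
    p,q,s=edge(I[view],a,b); P,Q=on(view,*p,z),on(view,*q,z); d=Q-P
    print(name,view,"mid",(P+Q)/2,"ang %.1f len %.1f sd %.2f"%(np.degrees(np.arctan2(d[1],d[0])),np.linalg.norm(d),s),p,q)
    return (P+Q)/2,d
T={k:t(*v,225,200,4) for k,v in dict(TL=(85,22),TR=(220,64),BL=(22,212),BR=(160,257)).items()}
yaw=np.radians(-18.5); R=np.array([[np.cos(yaw),-np.sin(yaw)],[np.sin(yaw),np.cos(yaw)]])
r={}
for n,a,b,z in(("L","BL","TL",40),("T","TL","TR",40),("B","BL","BR",0),("R","BR","TR",0)):
    m,d=do("box "+n,"top",T[a],T[b],z); r[n]=R.T@m
print("top: u (from T,B)",r["T"][0]-80,r["B"][0]+80,"v",r["L"][1]-55,r["R"][1]+55)
S={k:t(*v,280,245,4) for k,v in dict(TL=(25,490-300),BL=(172,601-300),BR=(282,525-300)).items()}
m,d=do("box L0","side",S["TL"],S["BL"],0); m2,d=do("box B0","side",S["BL"],S["BR"],0)
print("side: u",(R.T@m2)[0]+80,"v",(R.T@m)[1]-55)
for u,v in((r["T"][0]-80,r["L"][1]-55),): print("centre",R@[u,v])
F={k:t(x-300,y,372,225,5) for k,(x,y) in dict(TL=(368,55),TR=(438,76),BR=(428,147),BL=(345,127)).items()}
for n,a,b,z in(("L","BL","TL",0),("T","TL","TR",44),("B","BL","BR",0)): do("foot "+n,"top",F[a],F[b],z)
f={k:t(x-300,y-300,365,195,5) for k,(x,y) in dict(a=(367,480),b=(410,497),c=(447,462),d=(366,430),e=(448,428)).items()}
do("foot s L0","side",f["a"],f["b"],0); do("foot s R0","side",f["b"],f["c"],0)
E
python3 m.py
```

```text
box L top mid [513.2 247.2] ang -16.1 len 154.3 sd 0.75 [230.8 252.8] [244.9 204.8]
box T top mid [570.4 169.1] ang -106.8 len 111.8 sd 0.24 [245.9 205. ] [280.1 214.2]
box B top mid [421.8 225.4] ang -115.1 len 116.6 sd 0.20 [230.6 251.2] [263.9 266. ]
box R top mid [479.1 144.9] ang -18.3 len 159.4 sd 0.24 [264.8 263.9] [280.1 215.8]
top: u (from T,B) 407.23119413214306 408.48063878467417 v 342.29660456153806 344.41546369279814
box L0 side mid [517.4 247.2] ang 161.5 len 157.9 sd 0.07 [285.6 292.5] [321.5 321.4]
box B0 side mid [419.7 219.8] ang -109.7 len 105.1 sd 0.11 [323.6 321.3] [351.3 302.6]
side: u 408.2585181480472 v 343.6137947569253
centre [494.8 195.4]
foot L top mid [ 460.1 -199.9] ang -19.5 len 48.0 sd 0.11 [379.2 249.5] [383.4 235. ]
foot T top mid [ 472.5 -228.7] ang -106.9 len 44.3 sd 0.08 [385.4 235. ] [399.5 238.8]
foot B top mid [ 423.8 -220.4] ang -110.4 len 53.3 sd 0.06 [380.4 250.9] [396.6 256.4]
foot s L0 side mid [ 457.2 -201.4] ang 151.7 len 43.4 sd 0.19 [378.3 229.8] [386.1 235.3]
foot s R0 side mid [ 428.8 -221.4] ang -111.0 len 49.4 sd 0.14 [386.9 234.3] [396.1 229.2]
```

Measured so far:

| Item | Position (mm) | Yaw |
|---|---|---|
| Box centre | about (496, 196) | -18.4° |
| Gap | (440.5, 188.4) | -18.4° |
| Foot | (450.7, -222) | about -19.5° |

Both views agree to within 3 mm.

```bash
cat > go.py <<'E'
import sys,numpy as np
from rig import ctrl
from scipy.spatial.transform import Rotation as Ro
np.set_printoptions(suppress=True,precision=3)
s=ctrl.state(); R=Ro.from_euler("xyz",s["orientation"]).as_matrix()
print("clock",s["clock"],"pos",s["tool_pos"],"rpy deg",np.degrees(s["orientation"]),"w",s["grip_width"]*94,"ff",s["finger_force"],"F",s["wrist_force"],"j",s["joints"])
if len(sys.argv)>1:
    x,y,z,yaw=map(float,sys.argv[1:5]); d=R.T@(np.array([x,y,z])-s["tool_pos"])/200
    tw=-(yaw-np.degrees(s["orientation"][2])); tw=(tw+180)%360-180
    print("shift",d,"twist",tw/45)
E
python3 -m handwheel '[0.64,0.3,-0.2,0,0.2,0.64,0.6,-0.4,0,0.4,0.64,0.87,-0.53,0,0.6,0.64,0.87,-0.53,0,0.88,0.64,0.87,-0.53,0,0.88]'
python3 go.py 450.7 -222 130 -19.5
```

```text
clock: 0.72
tool_pos: [324.7, -379.8, 205.3]
orientation: [-3.142, 0.0, -0.338]
wrist_force: [-0.5, -1.2, -0.7]
grip_width: 0.639
finger_force: 0.0
clock 0.725 pos [ 324.738 -379.837  205.32 ] rpy deg [-179.996    0.024  -19.375] w 60.01920031741804 ff 0.0 F [-0.474 -1.169 -0.697] j [-1.003  0.163  1.658 -0.     1.322  0.906]
shift [ 0.332 -0.953  0.377] twist 0.002780555374975317
```

```bash

python3 -m handwheel '[0.64,0.08,-0.25,0,0,0.64,0.16,-0.5,0,0,0.64,0.25,-0.75,0,0,0.64,0.332,-0.953,0,0,0.64,0.332,-0.953,0.2,0,0.64,0.332,-0.953,0.377,0,0.64,0.332,-0.953,0.377,0,0.64,0.332,-0.953,0.377,0]'
cat > look.py <<'E'
import sys,cv2,numpy as np
from rig import ctrl
# look.py name  sx sy tx ty  half   -> side|top crops
n,sx,sy,tx,ty,h=sys.argv[1],*map(int,sys.argv[2:7]); o=[]
for v,x,y in(("side",sx,sy),("top",tx,ty)):
    im=ctrl.get_image(v)["pixels"][:,:,::-1]; cv2.imwrite(f"pics/{n}_{v}.png",im)
    c=cv2.resize(im[y-h:y+h,x-h:x+h],(400,400),interpolation=cv2.INTER_CUBIC); k=200/h
    for g in range(-h+(-(x-h))%10,h,10): 
        cv2.line(c,(int((g+h)*k),0),(int((g+h)*k),8 if (x+g)%50 else 18),(0,255,0),1)
    for g in range(-h+(-(y-h))%10,h,10): 
        cv2.line(c,(0,int((g+h)*k)),(8 if (y+g)%50 else 18,int((g+h)*k)),(0,255,0),1)
    o.append(c)
cv2.imwrite(f"pics/{n}.png",np.hstack(o))
E
python3 look.py a 386 210 390 235 40; python3 go.py 450.7 -222 46 -19.5
```

```text
clock: 1.72
tool_pos: [451.1, -225.0, 131.0]
orientation: [3.141, -0.001, -0.342]
wrist_force: [0.6, 0.3, 0.1]
grip_width: 0.64
finger_force: 0.0
clock 1.825 pos [ 451.512 -224.984  131.634] rpy deg [179.944  -0.179 -19.579] w 60.29931399411327 ff 0.0 F [ 0.258  0.109 -0.007] j [-0.6    0.224  1.772 -0.     1.142  1.312]
shift [-0.01  -0.013  0.428] twist -0.0017528979550093028
```

View pics/a.png

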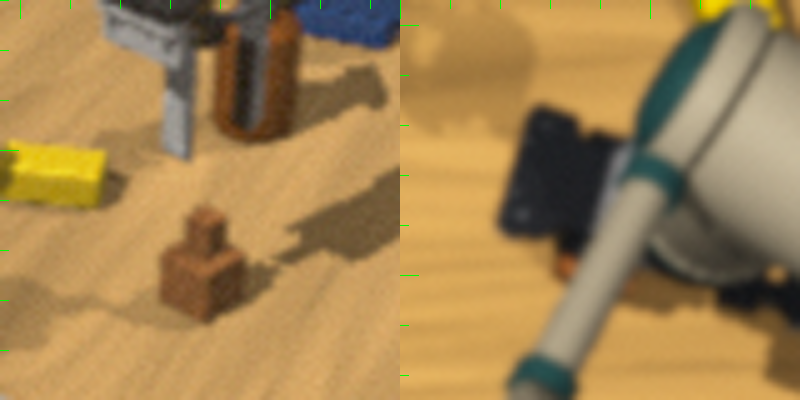

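The side view shows an open finger at (383,200) above the foot tenon at (387,214). The foot hasn't moved, and the top view is hidden by the arm. I'll descend and grip the tenon.

```bash

python3 -m handwheel '[0.64,-0.01,-0.013,0.15,0,0.64,-0.01,-0.013,0.3,0,0.64,-0.01,-0.013,0.42,0,0.64,-0.01,-0.013,0.42,0,0.1,-0.01,-0.013,0.42,0,0.1,-0.01,-0.013,0.42,0,0.1,-0.01,-0.013,0.42,0,0.1,-0.01,-0.013,0.42,0,0.1,-0.01,-0.013,0.42,0,0.1,-0.01,-0.013,0.42,0]' 30
python3 go.py
```

```text
clock: 3.08
tool_pos: [449.7, -220.7, 46.3]
orientation: [3.141, -0.001, -0.341]
wrist_force: [-0.4, -0.9, 2.3]
grip_width: 0.233
finger_force: 30.0
clock 3.075 pos [ 449.738 -220.718   46.343] rpy deg [179.981  -0.03  -19.553] w 21.889260862658567 ff 29.983572363853455 F [-0.388 -0.898  2.254] j [-0.595  0.313  1.896 -0.     0.932  1.317]
```

```bash

python3 -m handwheel '[0.1,0,0,-0.2,0,0.1,0,0,-0.42,0,0.1,0,-0.2,-0.42,0,0.1,-0.1,-0.45,-0.42,0,0.1,-0.25,-0.7,-0.42,0,0.1,-0.35,-1,-0.42,0,0.1,-0.35,-1,-0.42,0]'
python3 go.py 440.5 188.4 130 -18.4
```

```text
clock: 3.95
tool_pos: [449.3, -4.6, 129.8]
orientation: [-3.141, 0.002, -0.335]
wrist_force: [-0.1, -1.1, -1.2]
grip_width: 0.236
finger_force: 30.0
clock 3.95 pos [449.303  -4.6   129.753] rpy deg [-179.943    0.096  -19.189] w 22.165687773272875 ff 29.981016218662262 F [-0.142 -1.138 -1.182] j [-0.166  0.148  1.878  0.001  1.117  1.739]
shift [-0.359 -0.897  0.   ] twist -0.017537612507476298
```

```bash

python3 -m handwheel '[0.1,-0.1,-0.25,0,0,0.1,-0.2,-0.5,0,0,0.1,-0.3,-0.75,0,-0.017,0.1,-0.359,-0.897,0,-0.017,0.1,-0.359,-0.897,0.05,-0.017,0.1,-0.359,-0.897,0.09,-0.017,0.1,-0.359,-0.897,0.09,-0.017,0.1,-0.359,-0.897,0.09,-0.017]'
python3 look.py b 320 280 258 235 45; python3 go.py 440.5 188.4 112 -18.4
```

```text
clock: 4.95
tool_pos: [443.2, 183.4, 111.9]
orientation: [3.141, 0.0, -0.33]
wrist_force: [-0.2, 0.8, -1.0]
grip_width: 0.234
finger_force: 30.0
clock 5.05 pos [443.336 183.828 112.271] rpy deg [-179.994   -0.031  -18.861] w 21.885792523842746 ff 29.980668425559998 F [-0.886  0.177 -1.644] j [ 0.248  0.209  1.848 -0.     1.084  2.148]
shift [-0.021 -0.017  0.001] twist -0.010253951996536318
```

View pics/b.png

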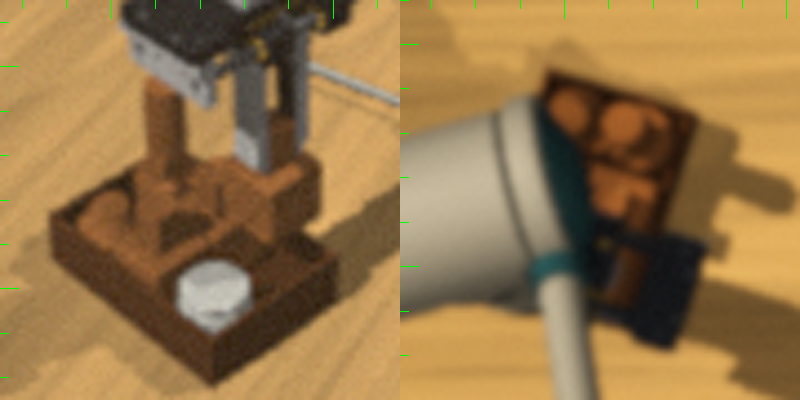

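The side view shows the foot held above the gap, its near-bottom corner at about crop (270,243) and right corner at (320,205). I'll check how it sits in the hand.

```bash
python3 - <<'E'
from h import *
q=lambda x,y:(320-45+(x+.5)/4.444-.5,280-45+(y+.5)/4.444-.5)
I=cv2.imread("pics/b_side.png")
yaw=np.radians(-18.8); R=np.array([[np.cos(yaw),-np.sin(yaw)],[np.sin(yaw),np.cos(yaw)]])
def e(n,a,b,z):
    p,r,s=edge(I,q(*a),q(*b),half=2); P=[on("side",*x,z) for x in(p,r)]; d=P[1]-P[0]
    m=R.T@((P[0]+P[1])/2-[443.3,183.8]); print(n,(P[0]+P[1])/2,"rel tool frame",m,np.degrees(np.arctan2(d[1],d[0])),np.linalg.norm(d),s)
e("-x bottom edge",(273,244),(319,207),66.3)
e("-x top edge",(276,193),(320,160),110.3)
e("+y bottom edge",(222,222),(270,243),66.3)
print("box-rim now: inner -x rim / outer", )
def e2(n,a,b,z):
    p,r,s=edge(I,q(*a),q(*b),half=2); P=[on("side",*x,z) for x in(p,r)]; d=P[1]-P[0]; m=(P[0]+P[1])/2
    y=np.radians(-18.4); RR=np.array([[np.cos(y),-np.sin(y)],[np.sin(y),np.cos(y)]]); print(n,RR.T@(m-[495.9,196.3]),np.degrees(np.arctan2(d[1],d[0])),s)
e2("box -x bottom",(212,385),(335,297),0)
e2("box +y bottom",(52,260),(212,385),0)
for P in([443.3,183.8,66.3],): print(px("side",P))
E
```

```text
-x bottom edge [423.8 187. ] rel tool frame [-19.5  -3.2] -110.92194916454338 42.782511591523146 0.25386776735939015
-x top edge [421.8 190.4] rel tool frame [-22.5  -0.7] -107.9057144868236 39.89008072786903 0.11941710708400591
+y bottom edge [451.5 204.3] rel tool frame [ 1.2 22.1] 169.14802603941433 37.03949624954006 0.2850649035243036
box-rim now: inner -x rim / outer
box -x bottom [-79.2   0.2] -108.9606667590764 0.07899098442954411
box +y bottom [ 1.6 55.2] 161.59827909467546 0.08789795772785584
[336.1 283.1]
```

```bash

python3 -m handwheel '[0.1,-0.025,-0.021,0,-0.01,0.1,-0.025,-0.021,0.05,-0.01,0.1,-0.025,-0.021,0.05,-0.01]'; python3 go.py 439.7 189.2 51.5 -18.4
```

```text
clock: 5.42
tool_pos: [438.5, 190.0, 101.1]
orientation: [3.14, 0.002, -0.32]
wrist_force: [-0.3, -0.2, -0.7]
grip_width: 0.227
finger_force: 30.0
clock 5.425 pos [438.541 189.957 101.085] rpy deg [179.922   0.1   -18.313] w 21.346004695999362 ff 29.980617463588715 F [-0.281 -0.208 -0.727] j [ 0.263  0.219  1.867 -0.     1.058  2.154]
shift [0.007 0.001 0.248] twist 0.0019395471556537004
```

```bash

python3 -m handwheel '[0.1,0.004,0,0.06,0,0.1,0.004,0,0.09,0,0.1,0.004,0,0.11,0,0.1,0.004,0,0.13,0,0.1,0.004,0,0.13,0]'; python3 go.py 439.7 189.2 51.5 -18.4
```

```text
clock: 6.05
tool_pos: [440.2, 189.7, 75.7]
orientation: [3.141, 0.0, -0.32]
wrist_force: [-0.1, 0.3, -0.5]
grip_width: 0.234
finger_force: 30.0
clock 6.05 pos [440.174 189.74   75.746] rpy deg [179.979   0.025 -18.347] w 21.993646727955927 ff 29.98057723045349 F [-0.122  0.338 -0.524] j [ 0.262  0.249  1.901 -0.     0.992  2.153]
shift [-0.001  0.003  0.121] twist 0.0011797389770113872
```

```bash

python3 -m handwheel '[0.1,0,0.002,0.04,0,0.1,0,0.002,0.08,0,0.1,0,0.002,0.105,0,0.1,0,0.002,0.115,0,0.1,0,0.002,0.122,0,0.1,0,0.002,0.126,0,0.1,0,0.002,0.126,0]'; python3 go.py 439.7 189.2 51.5 -18.4
```

```text
clock: 6.92
tool_pos: [440.3, 189.4, 51.3]
orientation: [-3.141, -0.0, -0.32]
wrist_force: [-0.8, -1.4, 2.7]
grip_width: 0.232
finger_force: 30.0
clock 6.925 pos [440.325 189.425  51.309] rpy deg [-179.995   -0.027  -18.337] w 21.809763978485563 ff 29.984339475631714 F [-0.832 -1.359  2.749] j [ 0.261  0.278  1.935 -0.     0.928  2.152]
shift [-0.003  0.002 -0.001] twist 0.0013985617781202108
```

```bash

python3 -m handwheel '[0.4,0,0,0.003,0,0.4,0,0,0.003,0,0.4,0,0,0,0,0.4,0,0,-0.2,0,0.4,0,0,-0.5,0,0.4,-0.2,0.2,-0.75,0,0.4,-0.4,0.5,-0.8,0,0.4,-0.4,0.8,-0.8,0,0.4,-0.4,1,-0.8,0,0.4,-0.4,1,-0.8,0]'; python3 look.py c 315 280 258 235 38;python3 go.py
```

```text
clock: 8.18
tool_pos: [300.2, 22.0, 211.1]
orientation: [3.141, -0.002, -0.328]
wrist_force: [0.5, 0.5, 0.1]
grip_width: 0.403
finger_force: 0.0
clock 8.275 pos [301.575  24.648 211.036] rpy deg [-179.948   -0.054  -18.49 ] w 37.781624378131596 ff 0.0 F [-0.543  0.182 -1.096] j [-0.151 -0.162  1.968  0.001  1.334  1.742]
```

View pics/c.png

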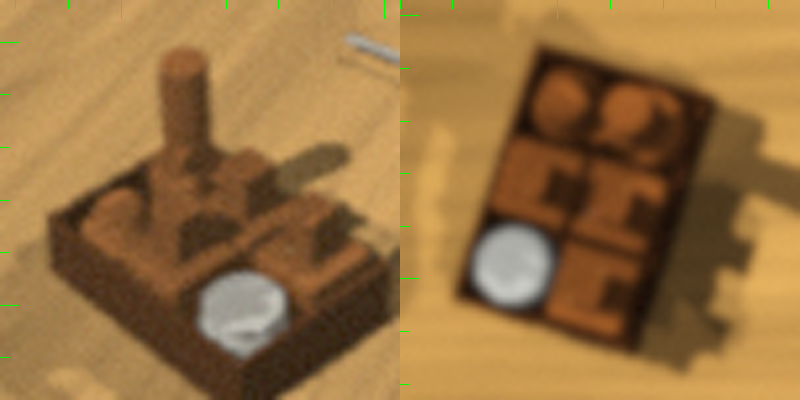

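The foot is upright and flush in the gap, and the neighbours are unchanged. I'll enlarge the leg in the top view to find the peg's direction.

```bash
python3 - <<'E'
from rig import ctrl
from h import *
def avg(n,k=6):
    return np.mean([ctrl.get_image(n)["pixels"][:,:,::-1].astype(float) for _ in range(k)],0)
t=avg("top");s=avg("side"); np.save("pics/d_top.npy",t);np.save("pics/d_side.npy",s)
o=[]
L=np.array([535.5,157,0])
for n,im in(("side",s),("top",t)):
    c=px(n,L+[0,0,80]).round().astype(int); h=20
    a=np.clip(im*2.0,0,255).astype(np.uint8)[c[1]-h:c[1]+h,c[0]-h:c[0]+h]
    a=cv2.resize(a,(400,400),interpolation=cv2.INTER_CUBIC)
    w=lambda P:tuple(int(v) for v in ((px(n,P)-c+h+.5)*10-.5).round())
    cv2.circle(a,w(L+[0,0,67]),2,(255,255,255),-1); cv2.circle(a,w(L+[0,0,121]),2,(255,0,0),-1)
    for d in range(0,360,10):
        r=np.radians(d); cv2.circle(a,w(L+[30*np.cos(r),30*np.sin(r),67]),1,(0,0,255) if d%90 else (0,255,0),-1)
        cv2.circle(a,w(L+[14*np.cos(r),14*np.sin(r),121]),1,(255,0,0),-1)
    o.append(a); print(n,c)
cv2.imwrite("pics/d.png",np.hstack(o))
E
```

```text
side [312 264]
top [265 219]
```

View pics/d.png

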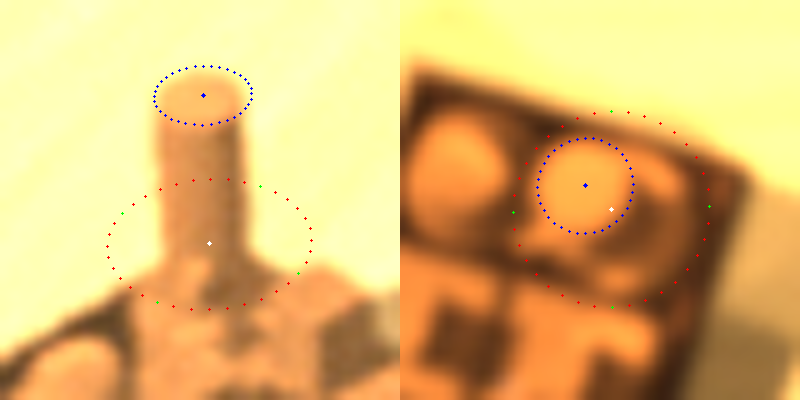

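In the top view the shaft matches a circle centred at (535.5,157). In the side view the peg appears as a light bump at crop (195,268–305), pointing towards the side camera at about 114° world heading. I'll turn the tool to suit and approach the leg from above.

```bash

python3 -m handwheel '[0.5,0.09,-0.1,0,-0.2,0.5,0.18,-0.2,0,-0.4,0.5,0.27,-0.3,0,-0.6,0.5,0.36,-0.4,0,-0.8,0.5,0.45,-0.5,0,-1,0.5,0.45,-0.5,0,-1]' >/dev/null;python3 go.py 535.5 157 190 114
```

```text
clock 9.625 pos [419.415  91.874 210.54 ] rpy deg [-179.996    0.014   26.664] w 46.95632068437496 ff 0.0 F [-0.77  -0.529 -0.18 ] j [ 0.053  0.05   1.776 -0.     1.316  1.159]
shift [ 0.665 -0.031  0.103] twist -1.9408067682463788
```

```bash

python3 -m handwheel '[0.5,0.13,0,0,-0.2,0.5,0.26,-0.01,0,-0.4,0.5,0.4,-0.02,0,-0.6,0.5,0.53,-0.03,0.05,-0.8,0.5,0.665,-0.031,0.1,-1,0.5,0.665,-0.031,0.1,-1]' >/dev/null;python3 go.py 535.5 157 83 114
python3 -m handwheel '[0.5,0,0,0,-0.2,0.5,0,0,0,-0.4,0.5,0,0,0,-0.6,0.5,0,0,0,-0.8,0.5,0,0,0,-0.94,0.5,0,0,0,-0.94]' >/dev/null;python3 go.py 535.5 157 83 114
```

```text
clock 10.375 pos [534.01  156.314 189.708] rpy deg [-179.879    0.089   71.521] w 46.6968807653196 ff 0.0 F [-0.33   0.378 -1.382] j [ 0.16   0.259  1.569 -0.     1.316  0.483]
shift [0.006 0.007 0.534] twist -0.9439737971843669
clock 11.125 pos [532.991 155.764 191.44 ] rpy deg [-179.968    0.017  113.716] w 46.88738819047104 ff 0.0 F [ 1.037  0.138 -0.785] j [ 0.159  0.255  1.57  -0.     1.317 -0.254]
shift [0.001 0.014 0.542] twist -0.006312331740938741
```

```bash

python3 -m handwheel '[0.5,0.002,0.012,0.1,0,0.5,0.002,0.012,0.3,0,0.5,0.002,0.012,0.45,0,0.5,0.002,0.012,0.535,0,0.5,0.002,0.012,0.535,0,0.1,0.002,0.012,0.535,0,0.1,0.002,0.012,0.535,0,0.1,0.002,0.012,0.535,0,0.1,0.002,0.012,0.535,0,0.1,0.002,0.012,0.535,0]' 25;python3 go.py
```

```text
clock: 12.38
tool_pos: [536.9, 157.9, 84.8]
orientation: [3.14, 0.001, 1.989]
wrist_force: [-0.8, -0.1, 5.0]
grip_width: 0.295
finger_force: 25.0
clock 12.375 pos [536.876 157.928  84.84 ] rpy deg [179.918   0.037 113.951] w 27.723354767532477 ff 24.976555109024048 F [-0.807 -0.091  5.033] j [ 0.162  0.346  1.722 -0.     1.072 -0.256]
```

```bash

python3 -m handwheel '[0.1,0,0,-0.1,0,0.1,0,0,-0.25,0,0.1,0,0,-0.5,0,0.1,0,0,-0.65,0,0.1,-0.15,-0.02,-0.65,0.2,0.1,-0.3,-0.05,-0.65,0.4,0.1,-0.45,-0.08,-0.65,0.6,0.1,-0.6,-0.1,-0.65,0.8,0.1,-0.7,-0.125,-0.65,1,0.1,-0.7,-0.125,-0.65,1]' >/dev/null;python3 go.py 570 20 100 15
python3 -m handwheel '[0.1,0,0,0,0.2,0.1,0,0,0,0.4,0.1,0,0,0,0.6,0.1,0,0,0,0.8,0.1,0,0,0,1,0.1,0,0,0,1]' >/dev/null; python3 go.py 570 20 100 15
python3 look.py e 320 205 300 180 45
```

```text
clock 13.625 pos [570.254  18.813 213.188] rpy deg [-179.94     0.021   68.93 ] w 27.542586151091076 ff 24.966565668582916 F [ 0.196 -0.069 -1.454] j [-0.089  0.266  1.5   -0.     1.377  0.279]
shift [ 0.005 -0.003  0.566] twist 1.1984368336152353
clock 14.375 pos [569.914  21.026 213.628] rpy deg [-179.953    0.016   24.236] w 27.667322835996913 ff 24.966674745082855 F [ 0.212 -0.573 -1.775] j [-0.086  0.265  1.5    0.001  1.377  1.062]
shift [-0.002  0.005  0.568] twist 0.20524367597944634
```

View pics/e.png

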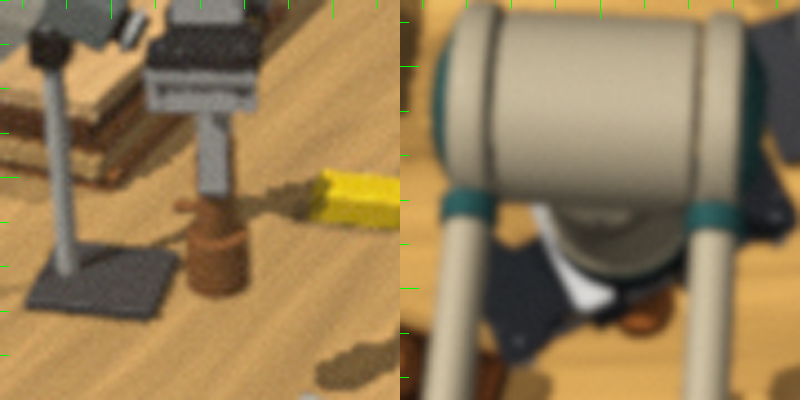

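The side view shows the leg held clear of the box, with the peg pointing image-left at crop (178,207), roughly along tool x. From here the peg's yaw is poorly resolved, so I'll image it at ±45° and compare.

```bash
cat > pegpic.py <<'E'
import sys
from rig import ctrl
from h import *
n=sys.argv[1]; st=[];im=[]
for _ in range(5):
    im.append(ctrl.get_image("side")["pixels"][:,:,::-1].astype(float)); s=ctrl.state(); st.append([*s["tool_pos"],np.degrees(s["orientation"][2])])
m=np.mean(im,0); s=np.mean(st,0); np.savez(f"pics/{n}.npz",im=m,s=s); print(n,s,ctrl.state()["clock"])
E
python3 -m handwheel '[0.1,0,0,0,0.2,0.1,0,0,0,0.4,0.1,0,0,0,0.6,0.1,0,0,0,0.8,0.1,0,0,0,1,0.1,0,0,0,1,0.1,0,0,0,1]' >/dev/null; python3 pegpic.py pm
python3 -m handwheel '[0.1,0,0,0,-0.2,0.1,0,0,0,-0.4,0.1,0,0,0,-0.6,0.1,0,0,0,-0.8,0.1,0,0,0,-1,0.1,0,0,0,-1]' >/dev/null; python3 pegpic.py p0
python3 -m handwheel '[0.1,0,0,0,-0.2,0.1,0,0,0,-0.4,0.1,0,0,0,-0.6,0.1,0,0,0,-0.8,0.1,0,0,0,-1,0.1,0,0,0,-1,0.1,0,0,0,-1]' >/dev/null; python3 pegpic.py pp
python3 - <<'E'
from h import *
o=[]
for n in("pm","p0","pp"):
    d=np.load(f"pics/{n}.npz"); s=d["s"]; c=px("side",[*s[:2],s[2]-18]); i=c.round().astype(int)
    a=cv2.resize(d["im"].astype(np.uint8)[i[1]-20:i[1]+20,i[0]-13:i[0]+13],(260,400),interpolation=cv2.INTER_CUBIC)
    w=lambda P:tuple(int(v) for v in ((px("side",P)-i+[13,20]+.5)*10-.5).round())
    for k in(-15,0,15):
        r=np.radians(s[3]+k); cv2.circle(a,w([s[0]+30*np.cos(r),s[1]+30*np.sin(r),s[2]-18]),2,(0,255,0),-1)
    cv2.circle(a,w([*s[:2],s[2]-18]),2,(255,255,255),-1); cv2.circle(a,w([*s[:2],s[2]-80]),2,(255,255,255),-1)
    o.append(a)
cv2.imwrite("pics/f.png",np.hstack(o))
E
```

```text
pm [570.3  19.9 213.8 -20.9] 15.6
p0 [570.3  19.8 213.9  23.9] 16.6
pp [570.3  19.8 213.9  68.9] 17.725
```

View pics/f.png

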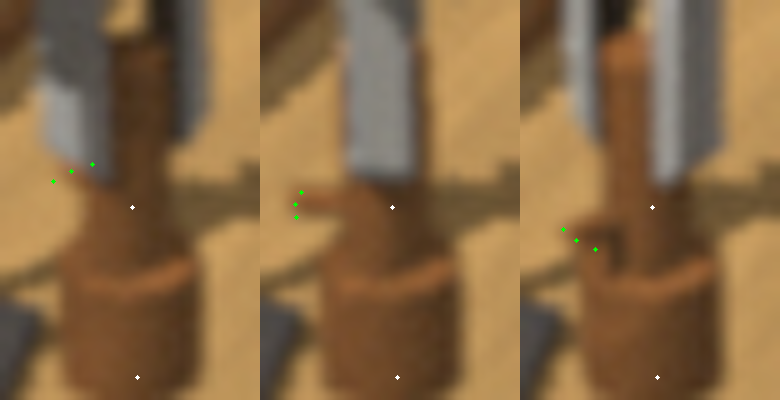

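```bash
python3 - <<'E'
from h import *
for n in("pm","p0","pp"):
    d=np.load(f"pics/{n}.npz"); s=d["s"]; im=d["im"]; hsv=im[:,:,0]*0+im[:,:,1] # green: wood bench bright, brown dark
    g=hsv
    def cross(v,u0,u1):  # first half-level crossing from the left
        us=np.arange(u0,u1,.1); p=cv2.remap(g.astype(np.float32),us.astype(np.float32),np.full(len(us),v,np.float32),cv2.INTER_LINEAR).ravel()
        bg=np.median(p[:15]); th=(bg+60)/2+10; i=np.argmax(p<th); return us[i]
    dz=px("side",[*s[:2],s[2]-65]);
    L=[];
    for z in(-50,-56,-62,-68):
        c=px("side",[*s[:2],s[2]+z]); l=cross(c[1],c[0]-11,c[0]+2)
        us=np.arange(c[0]+11,c[0]-2,-.1); p=cv2.remap(g.astype(np.float32),us.astype(np.float32),np.full(len(us),c[1],np.float32),cv2.INTER_LINEAR).ravel()
        r=us[np.argmax(p<(np.median(p[:15])+60)/2+10)]; L.append((l+r)/2-c[0])
    off=np.median(L); print(n,"axis offset px",np.array(L))
    c=px("side",[*s[:2],s[2]-18])
    for k in(-16,-8,0,8,16):
        r=np.radians(s[3]+k); h=np.array([np.cos(r),np.sin(r)]); tip=px("side",[*(s[:2]+30*h),s[2]-18]); pe=np.array([-h[1],h[0]])
        ex=min(px("side",[*(s[:2]+30*h+q*4.5*pe),s[2]-18])[0] for q in(1,-1)); print("  k",k,"tip v %.2f  ext u-c %.2f"%(tip[1],ex-c[0]+off))
    t=px("side",[s[0]+30*np.cos(np.radians(s[3])),s[1]+30*np.sin(np.radians(s[3])),s[2]-18])
    print("  obs:",[(round(float(t[1]+dv),1),round(float(cross(t[1]+dv,c[0]-14,c[0]+3)-c[0]),2)) for dv in np.arange(-3,3.1,.5)])
E
```

```text
pm axis offset px [-0.2 -2.  -2.1 -2.1]
  k -16 tip v 201.90  ext u-c -7.24
  k -8 tip v 202.23  ext u-c -8.34
  k 0 tip v 202.65  ext u-c -9.32
  k 8 tip v 203.13  ext u-c -10.17
  k 16 tip v 203.67  ext u-c -10.86
  obs: [(199.6, -4.9), (200.1, -4.9), (200.6, -4.9), (201.1, -4.9), (201.6, -5.3), (202.1, -5.9), (202.6, -6.3), (203.1, -6.4), (203.6, -6.0), (204.1, -5.7), (204.6, -5.3), (205.1, -5.0), (205.6, -4.9)]
p0 axis offset px [-0.2 -2.  -2.1 -2.1]
  k -16 tip v 204.63  ext u-c -11.61
  k -8 tip v 205.28  ext u-c -11.85
  k 0 tip v 205.96  ext u-c -11.89
  k 8 tip v 206.65  ext u-c -11.83
  k 16 tip v 207.34  ext u-c -11.90
  obs: [(203.0, -4.9), (203.5, -5.2), (204.0, -5.6), (204.5, -8.8), (205.0, -9.8), (205.5, -9.9), (206.0, -9.9), (206.5, -9.6), (207.0, -9.0), (207.5, -6.1), (208.0, -5.4), (208.5, -5.7), (209.0, -5.9)]
pp axis offset px [-0.2 -2.  -2.1 -2.1]
  k -16 tip v 208.41  ext u-c -11.60
  k -8 tip v 209.02  ext u-c -11.17
  k 0 tip v 209.57  ext u-c -10.55
  k 8 tip v 210.06  ext u-c -9.77
  k 16 tip v 210.48  ext u-c -8.82
  obs: [(206.6, -5.6), (207.1, -6.4), (207.6, -7.4), (208.1, -8.1), (208.6, -8.4), (209.1, -8.6), (209.6, -8.4), (210.1, -8.2), (210.6, -8.3), (211.1, -8.4), (211.6, -8.9), (212.1, -9.9), (212.6, -10.4)]
```

```bash

python3 -m handwheel '[0.1,0,0,0,-0.22,0.1,0,0,0,-0.44,0.1,0,0,0,-0.66,0.1,0,0,0,-0.88,0.1,0,0,0,-1]' >/dev/null
python3 -m handwheel '[0.1,0,0,0,-0.22,0.1,0,0,0,-0.44,0.1,0,0,0,-0.66,0.1,0,0,0,-0.88,0.1,0,0,0,-1]' >/dev/null
python3 -m handwheel '[0.1,0,0,0,-0.2,0.1,0,0,0,-0.3,0.1,0,0,0,-0.3,0.1,0,0,0,-0.3]' >/dev/null; python3 pegpic.py pr
python3 - <<'E'
from h import *
o=[]
for n in("pp","pr"):
    d=np.load(f"pics/{n}.npz"); s=d["s"]; c=px("side",[*s[:2],s[2]-18]); i=c.round().astype(int)
    a=cv2.resize(d["im"].astype(np.uint8)[i[1]-8:i[1]+22,i[0]-15:i[0]+15],(400,400),interpolation=cv2.INTER_CUBIC); k=400/30
    w=lambda P:tuple(int(v) for v in ((px("side",P)-i+[15,8]+.5)*k-.5).round())
    for q in(-15,0,15):
        r=np.radians(s[3]+q); cv2.circle(a,w([s[0]+30*np.cos(r),s[1]+30*np.sin(r),s[2]-18]),1,(0,255,0),-1)
    o.append(a); g=d["im"]
    print(n,"c",c,"tip pred",px("side",[s[0]+30*np.cos(np.radians(s[3])),s[1]+30*np.sin(np.radians(s[3])),s[2]-18]))
    u0=int(round(c[0]))
    for v in range(i[1]-1,i[1]+9): print(v,*["%d"%x for x in g[v,u0-12:u0+13,1]])
    print("drum");[print(v,*["%d"%x for x in g[v,u0-12:u0+13,1]]) for v in (i[1]+13,i[1]+14)]
cv2.imwrite("pics/g.png",np.hstack(o))
E
```

```text
pr [570.3  19.8 213.8 172.4] 19.725
pp c [323.8 206.2] tip pred [316.2 209.6]
205 149 148 154 155 155 155 140 106 80 76 75 71 62 64 50 52 71 83 82 83 84 86 87 85 84
206 150 152 153 153 153 149 133 102 82 80 78 74 66 59 55 58 70 80 83 83 86 86 81 85 81
207 150 152 153 148 138 122 104 88 80 76 77 71 64 59 54 56 69 82 85 83 86 90 99 103 98
208 151 151 146 129 107 89 76 71 67 69 76 73 65 58 56 57 70 78 87 93 100 119 140 142 138
209 153 154 143 119 88 69 60 58 52 64 74 71 67 60 54 55 61 70 87 113 138 150 155 152 149
210 153 155 152 132 101 76 69 66 53 61 74 73 66 58 55 53 53 63 90 130 153 157 155 150 148
211 155 155 148 129 100 86 82 74 55 63 73 71 65 59 56 60 63 66 90 129 154 157 152 147 145
212 144 133 113 100 89 88 84 76 58 65 75 71 64 63 64 75 85 86 92 123 153 155 148 145 146
213 107 98 87 89 91 86 86 77 70 80 82 75 71 78 86 92 96 85 86 116 151 152 145 145 146
214 89 97 102 115 117 91 84 87 87 94 94 97 93 94 95 90 82 67 74 113 146 149 147 149 149
drum
219 73 64 59 71 83 88 82 84 85 81 77 73 68 62 62 58 54 53 66 109 146 150 147 143 144
220 70 59 61 79 91 87 81 80 79 77 72 70 68 65 63 5
[... 440 characters left out ...]
 152 153 152 145 126 104 83 79 80 75 67 62 54 57 71 78 79 82 112 144 157 154 150
210 153 154 155 153 143 126 99 82 77 78 82 75 67 64 54 53 55 62 69 98 132 153 155 151 146
211 155 153 145 133 113 98 83 76 74 83 83 77 68 59 54 55 60 67 76 109 147 157 152 149 147
212 147 134 110 100 89 83 83 81 77 82 81 75 67 62 61 73 87 89 89 114 153 154 150 146 145
213 108 100 89 89 91 86 83 85 85 84 82 79 75 74 84 92 93 88 82 111 145 150 146 147 148
214 90 98 102 114 122 101 82 87 89 94 97 93 84 80 84 88 80 68 64 96 135 147 148 149 149
drum
219 73 65 58 72 95 104 84 77 75 77 74 71 68 66 67 64 58 56 58 92 132 149 148 142 143
220 71 58 63 83 106 109 86 78 79 77 72 72 71 64 62 59 60 52 58 92 132 148 145 143 145
```

View pics/g.png

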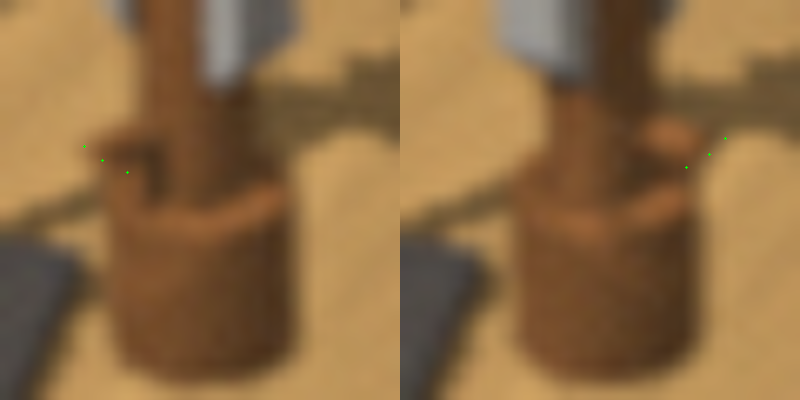

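The peg shows in both poses: tip at crop (100,150) in the left view and (690,135) in the right. The bench shadow blurs the brightness edges, so I'll use the green/red ratio, which ignores shading.

```bash
python3 - <<'E'
from h import *
from scipy.optimize import least_squares
for n in("pm","p0","pp","pr"):
    d=np.load(f"pics/{n}.npz"); s=d["s"]; im=d["im"]; q=im[:,:,1]/im[:,:,2]
    c=px("side",[*s[:2],s[2]-18]); u0=int(round(c[0])); v0=int(round(c[1]))
    print(n,s[3],"c",c, "tip(k=-8,0,8)",*[px("side",[s[0]+30*np.cos(np.radians(s[3]+k)),s[1]+30*np.sin(np.radians(s[3]+k)),s[2]-18]) for k in(-8,0,8)])
    for v in range(v0-6,v0+7): print(v,*["%2d"%(100*x) for x in q[v,u0-13:u0+13]])
    print("drum",*["%2d"%(100*x) for x in q[v0+11:v0+16,u0-13:u0+13].mean(0)])
E
```

```text
pm -20.94428041365553 c [323.8 206.2] tip(k=-8,0,8) [318.7 202.2] [317.6 202.6] [316.6 203.1]
200 78 77 78 80 85 93 98 99 96 95 89 78 69 66 66 67 71 78 81 79 77 78 78 78 78 78
201 78 77 78 78 80 84 91 94 97 95 91 76 67 68 65 66 72 77 78 77 78 78 78 78 77 78
202 78 78 78 78 78 77 75 79 86 92 91 77 67 67 67 69 74 76 77 78 78 77 78 78 77 77
203 78 78 78 78 77 76 73 69 72 83 86 77 67 68 67 69 72 76 78 78 77 77 76 77 78 77
204 78 78 78 77 78 78 76 73 67 69 73 67 69 68 67 70 71 76 78 78 78 77 77 78 78 77
205 78 78 79 78 78 78 78 76 72 65 65 66 67 69 66 69 72 77 78 79 78 79 79 79 78 78
206 78 79 77 78 79 78 78 77 72 65 65 65 67 66 67 69 72 77 78 79 78 77 79 78 78 79
207 77 77 78 78 78 77 78 76 72 66 65 65 67 67 68 67 70 76 79 78 77 78 79 78 77 77
208 77 77 77 78 77 78 78 76 70 65 64 66 64 66 67 69 70 73 78 78 77 78 79 78 78 78
209 77 77 77 77 78 78 77 73 68 65 65 66 66 67 67 68 67 70 71 76 77 77 78 78 78 77
210 77 77 78 77 78 76 72 67 65 66 66 65 65 66 68 68 68 67 71 75 78 78 78 78 77 78
211 78 78 78 78 78 74 67 65 65 64 66 64 65 65 68 67 67 64 66 72 76 78 78 78 78 78
212 78 77 78 78 77 72 
[... 3169 characters left out ...]
5 65 68 69 67 69 72 78 79 78 80 78 78 77 78
206 77 78 78 78 78 78 77 77 76 68 63 64 65 66 67 67 67 70 73 77 78 77 77 79 79 78
207 77 78 77 78 78 77 78 78 76 69 64 64 67 67 69 67 65 65 66 68 72 75 80 79 77 79
208 77 77 77 77 78 78 78 78 76 69 65 66 66 66 66 67 64 65 64 65 66 75 78 78 78 78
209 77 77 78 77 78 78 77 73 70 67 64 64 65 66 67 64 63 66 65 64 69 77 78 79 78 78
210 77 77 78 78 78 77 74 68 65 64 63 66 65 65 69 70 70 67 65 67 75 77 78 78 78 78
211 77 77 78 78 77 75 70 65 64 64 66 66 66 66 66 69 67 64 65 69 75 78 79 79 78 78
212 78 78 78 77 77 75 68 64 65 63 65 64 65 66 67 66 65 65 64 67 74 78 78 78 77 77
drum 93 93 89 83 78 76 73 66 64 65 65 65 66 66 66 66 67 68 67 69 75 77 78 78 77 77
```

Peg heading equals tool yaw to within about 2°. Next: the camera's heading and position, taken from its base plate in the clean pictures.

```bash
python3 - <<'E'
from h import *
for n,(x0,x1,y0,y1) in(("top",(320,382,125,182)),("side",(275,325,205,240))):
    im=cv2.imread(f"pics/{n}0.png").astype(float); q=im[:,:,1]/im[:,:,2].clip(1); v=im.max(2)
    m=((q>.86)&(v<85)).astype(np.uint8); M=np.zeros_like(m); M[y0:y1,x0:x1]=m[y0:y1,x0:x1]
    k,l,st,_=cv2.connectedComponentsWithStats(M); b=1+st[1:,4].argmax(); M=(l==b).astype(np.uint8)
    c=max(cv2.findContours(M,0,2)[0],key=cv2.contourArea); hull=cv2.convexHull(c)
    for e in np.arange(.5,8,.25):
        p=cv2.approxPolyDP(hull,e,True)[:,0]
        if len(p)<=4: break
    print(n,st[b],"quad",p.tolist())
    g=im*0; g[:]=(q.clip(.7,1)*255)[:,:,None]; ug=g.astype(np.uint8); L=[]
    for i in range(len(p)):
        a,bb,s=edge(ug,p[i],p[(i+1)%len(p)],half=3,m=.2); L.append((a,bb))
        for z in(0,12):
            P,Q=on(n,*a,z),on(n,*bb,z); d=Q-P; print("  edge",p[i],p[(i+1)%len(p)],"z",z,"mid",(P+Q)/2,"ang %.1f len %.1f sd %.2f"%(np.degrees(np.arctan2(d[1],d[0]))%180,np.linalg.norm(d),s))
E
```

```text
top [332 128  37  43 875] quad [[348, 128], [362, 134], [368, 161], [341, 170], [332, 142]]
  edge [348 128] [362 134] z 0 mid [ 831.5 -133.5] ang 50.6 len 52.6 sd 1.12
  edge [348 128] [362 134] z 12 mid [ 827.3 -132.4] ang 50.6 len 52.1 sd 1.12
  edge [362 134] [368 161] z 0 mid [ 772.9 -159. ] ang 14.7 len 94.9 sd 0.48
  edge [362 134] [368 161] z 12 mid [ 769.2 -157.7] ang 14.7 len 94.0 sd 0.48
  edge [368 161] [341 170] z 0 mid [ 709.3 -127.8] ang 106.8 len 93.9 sd 0.07
  edge [368 161] [341 170] z 12 mid [ 706.2 -126.8] ang 106.8 len 93.0 sd 0.07
  edge [341 170] [332 142] z 0 mid [747.5 -67.4] ang 16.6 len 100.1 sd 0.06
  edge [341 170] [332 142] z 12 mid [744.1 -66.9] ang 16.6 len 99.2 sd 0.06
  edge [332 142] [348 128] z 0 mid [813.1 -88.4] ang 126.5 len 72.3 sd 0.30
  edge [332 142] [348 128] z 12 mid [809.1 -87.8] ang 126.5 len 71.6 sd 0.30
side [282 215  33  17 329] quad [[314, 218], [306, 231], [282, 228], [293, 215]]
  edge [314 218] [306 231] z 0 mid [ 712.  -128.1] ang 108.6 len 100.4 sd 0.11
  edge [314 218] [306 231] z 12 mid [ 702.1 -112.4] ang 108.6 len 98.9 sd 0.11
  edge [306 231] [282 228] z 0 mid [751.5 -70.8] ang 15.2 len 92.4 sd 0.15
  edge [306 231] [282 228] z 12 mid [741.1 -56. ] ang 15.2 len 91.1 sd 0.15
  edge [282 228] [293 215] z 0 mid [ 816.5 -115. ] ang 97.3 len 96.8 sd 0.51
  edge [282 228] [293 215] z 12 mid [805.1 -99.5] ang 97.3 len 95.4 sd 0.51
  edge [293 215] [314 218] z 0 mid [ 770.9 -170.9] ang 33.5 len 84.0 sd 0.18
  edge [293 215] [314 218] z 12 mid [ 760.2 -154.5] ang 33.5 len 82.7 sd 0.18
```

```bash
python3 - <<'E'
from h import *
C={}
for n,(x0,x1,y0,y1) in(("top",(338,372,128,150)),("side",(292,315,155,178))):
    im=cv2.imread(f"pics/{n}0.png").astype(float); q=im[:,:,1]/im[:,:,2].clip(1)
    print(n,x0,y0)
    for y in range(y0,y1): print(y,*["%3d"%a for a in im[y,x0:x1].mean(1)])
E
```

```text
top 338 128
128 144 144 144 145 146 146 142 136 115  88  78  89 101 104 105 105 105 103 102 101 101 104 102 102 102  98 100 107 128 141 147 148 146 147
129 147 146 147 146 147 148 146 138 119  90  75  83  98 104 105 105 103 104 102 101 102 103 103 102 102 101 100 105 124 139 146 147 148 147
130 148 150 150 150 150 151 148 142 121  91  74  81  95 102 104 104 105 103 104 103 102 104 102 102 102 100 101 104 119 137 148 149 151 150
131 150 151 152 153 152 153 151 142 121  89  72  76  87 100 105 104 103 103 103 102 103 104 101 102 102 100  99 101 115 134 146 150 151 151
132 144 148 151 151 151 151 149 139 116  86  72  71  85  97 103 103 104 104 104 103 102 103 101 102 100 100  99  99 115 133 144 150 150 151
133 134 140 145 148 149 148 145 133 110  83  66  69  82  95 102 104 104 103 104 102 102 101  98  97  95  93  95 106 122 137 146 149 150 150
134 127 132 139 144 147 146 142 128 104  79  66  66  78  92 100 104 103 104 102 101  98  94  90  81  79  83 100 121 136 146 149 152 151 153
135 127 128 133 140 142 141 135 120  98  75  65  64  73  88  99 103 101  98  94  89  83  76  66  58  55  70 
[... 3512 characters left out ...]
 178 160 122  95  81  74  59
171 136 154 155 139 123 113 134 169 171 150 130 119 120 137 165 176 152 119  92  83  69  59  40
172 145 160 165 166 158 160 162 170 169 169 161 164 165 166 177 161 121  88  81  72  52  51  44
173 153 167 166 173 169 173 169 171 170 173 172 176 176 176 152 118  89  82  72  56  46  41  45
174 165 169 170 170 170 168 169 170 169 176 179 173 170 154 117  87  79  80  59  41  40  42  56
175 172 172 169 169 168 165 171 170 173 176 167 161 140 111  85  73  68  64  45  44  48  58  60
176 172 169 172 168 166 168 171 177 173 170 164 135 107  81  78  68  54  43  44  40  53  59  55
177 172 165 170 168 171 169 176 174 171 152 127 100  85  74  72  53  37  44  56  59  57  61  54
```

```bash
python3 - <<'E'
from h import *
y=np.radians(16.7); U=np.array([np.cos(y),np.sin(y)]); V=np.array([-U[1],U[0]])
for n,a,z in(("top",(357.8,141),248),("top",(357.9,143),240),("side",(307.1,166.8),235)):
    p=on(n,*a,z); print(n,p,"u %.1f v %.1f"%(p@U,p@V), "du/dz" , (on(n,*a,z+1)-p)@U,(on(n,*a,z+1)-p)@V)
for u,v in((644,-331.6),(644,-327),(650,-325)): p=u*U+v*V; print(u,v,p,px("top",[*p,235]),px("side",[*p,235]),px("top",[*p,0]))
E
```

```text
top [ 716.4 -118. ] u 652.3 v -318.9 du/dz -0.28320060467677266 0.18334432777638499
top [ 713.4 -118.8] u 649.2 v -318.8 du/dz -0.27814598915785244 0.18183100768801425
side [ 720.  -132.4] u 651.6 v -333.7 du/dz -0.582628194378915 2.09691531675014
644 -331.6 [ 712.1 -132.6] [362.8 143.8] [309.1 167.2] [356.3 165.8]
644 -327 [ 710.8 -128.1] [361.2 144.4] [308.8 167.8] [355.  166.2]
650 -325 [ 716.  -124.5] [359.8 142.6] [306.9 167.9] [353.8 164.7]
```

```bash

python3 -m handwheel '[0.1,0,0,0,0.23,0.1,0,0,0,0.46,0.1,0,0,0,0.69,0.1,0,0,0,0.92,0.1,0,0,0,1]' >/dev/null
python3 -m handwheel '[0.1,0,0,0,0.23,0.1,0,0,0,0.46,0.1,0,0,0,0.69,0.1,0,0,0,0.92,0.1,0,0,0,1]' >/dev/null
python3 -m handwheel '[0.1,0,0,0,0.23,0.1,0,0,0,0.46,0.1,0,0,0,0.69,0.1,0,0,0,0.92,0.1,0,0,0,1]' >/dev/null
python3 -m handwheel '[0.1,0,0,0.1,0.22,0.1,0,0,0.3,0.44,0.1,0,0,0.5,0.46,0.1,0,0,0.64,0.46,0.1,0,0,0.64,0.46]' >/dev/null; python3 go.py 570 20 79.8 16.7
python3 -c "
from h import *
print(px('top',[570,20,0]),on('top',329,223,5))"
```

```text
clock 22.225 pos [568.357  19.961  83.792] rpy deg [-179.892    0.289   16.747] w 27.645543986681403 ff 24.966197311878204 F [ 0.669  0.648 -0.534] j [-0.087  0.363  1.698 -0.     1.086  1.191]
shift [0.008 0.002 0.02 ] twist 0.001042004336088414
[311.  210.1] [525.9 -36.5]
```

```bash

python3 -m handwheel '[0.1,0,0,0.01,0,0.1,0,0,0.018,0,0.1,0,0,0.022,0,0.1,0,0,0.022,0]' 25; python3 -m handwheel '[0.1,0,0,0.004,0,0.1,0,0,0.008,0,0.1,0,0,0.008,0]' 12;python3 go.py
```

```text
clock: 22.72
tool_pos: [570.6, 19.8, 81.9]
orientation: [3.141, -0.001, 0.292]
wrist_force: [-0.6, -0.5, -1.8]
grip_width: 0.294
finger_force: 25.0
clock: 23.1
tool_pos: [570.4, 19.8, 79.9]
orientation: [3.141, -0.0, 0.293]
wrist_force: [0.2, 0.9, 0.2]
grip_width: 0.295
finger_force: 12.0
clock 23.1 pos [570.405  19.847  79.946] rpy deg [179.994  -0.009  16.759] w 27.755978747452744 ff 11.99146717786789 F [0.243 0.926 0.223] j [-0.087  0.366  1.703 -0.     1.072  1.191]
```

```bash

python3 -m handwheel '[0.1,0,0,0.005,0,0.1,-0.022,0,0.001,0,0.1,-0.0435,0,-0.003,0,0.1,-0.065,0,-0.006,0,0.1,-0.0875,0,-0.0075,0,0.1,-0.11,0,-0.008,0,0.1,-0.132,0,-0.008,0,0.1,-0.132,0,-0.008,0]' 12;python3 pegpic.py q1
```

```text
clock: 24.1
tool_pos: [544.6, 12.1, 81.4]
orientation: [3.142, 0.0, 0.292]
wrist_force: [-0.2, -0.0, -1.2]
grip_width: 0.29
finger_force: 12.0
q1 [545.2  12.2  81.5  16.8] 24.35
```

```bash
cat > tilt.py <<'E'
import sys
from h import *
d=np.load(f"pics/{sys.argv[1]}.npz"); s=d["s"]; im=d["im"]; q=im[:,:,1]/im[:,:,2].clip(1)
y=np.radians(s[3]); U=np.array([np.cos(y),np.sin(y)])
def P(h,th,r=0): # point at leg height h, radial r along peg
    t=np.radians(th); a=h-98.8; return [*(s[:2]+U*(-a*np.sin(t)+r*np.cos(t))),s[2]+19+a*np.cos(t)+r*np.sin(t)]
for th in(0,10,15,20,25,30): print(th,"h5",px("side",P(5,th)),"h22",px("side",P(22,th)),"h40",px("side",P(40,th)),"h70",px("side",P(70,th)),"tip",px("side",P(62,th,30)))
c=px("side",P(40,12)).round().astype(int); print("cols from",c[0]-15)
for v in range(c[1]-14,c[1]+20): print(v,*["%2d"%(100*x) for x in q[v,c[0]-15:c[0]+16]])
E
python3 tilt.py q1
```

```text
0 h5 [332.9 256.4] h22 [332.8 252.3] h40 [332.8 247.8] h70 [332.7 240.3] tip [323.6 241.3]
10 h5 [328.  255.5] h22 [328.8 251.6] h40 [329.7 247.3] h70 [331.1 240. ] tip [321.8 239.7]
15 h5 [325.7 254.8] h22 [326.9 251. ] h40 [328.2 246.8] h70 [330.4 239.8] tip [321.  238.8]
20 h5 [323.3 254. ] h22 [324.9 250.3] h40 [326.7 246.3] h70 [329.6 239.5] tip [320.2 237.8]
25 h5 [321.1 253. ] h22 [323.1 249.4] h40 [325.3 245.6] h70 [328.9 239.2] tip [319.6 236.8]
30 h5 [318.9 251.8] h22 [321.3 248.5] h40 [323.9 244.9] h70 [328.2 238.8] tip [319.1 235.8]
cols from 314
233 78 78 77 78 78 78 78 78 79 78 78 77 77 80 88 95 96 96 96 95 90 74 73 77 78 78 78 77 78 77 78
234 78 78 77 79 78 79 78 79 78 78 78 77 78 80 87 95 96 97 96 94 86 71 74 77 78 77 78 78 78 77 78
235 78 77 78 78 79 78 79 78 78 77 79 77 78 80 87 96 96 96 96 95 89 73 73 77 78 78 78 78 78 79 78
236 77 78 78 78 78 79 78 78 78 78 78 77 77 80 88 95 96 97 97 96 92 73 74 78 78 78 78 78 78 78 77
237 78 77 78 78 78 78 78 77 78 78 78 77 77 80 87 95 96 97 96 96 92 74 73 77 78 78 78 78 78 77 77
238 79 78 77 78 77 77 78 78 78 77 78 78 77 80 86 9
[... 2062 characters left out ...]
 72 76 77 78 78 77 78
260 78 78 77 77 79 78 78 79 78 77 78 77 78 74 70 67 65 64 65 65 65 66 69 74 77 77 78 78 78 78 78
261 78 78 78 78 78 78 77 78 78 77 78 77 78 78 76 74 73 69 70 71 74 73 76 78 78 78 77 78 78 77 77
262 78 77 78 78 78 78 78 77 78 77 78 78 77 77 77 78 77 77 77 77 77 78 78 78 78 78 77 78 77 77 78
263 78 78 77 78 78 77 78 77 78 77 77 78 78 78 78 78 78 78 79 79 79 77 78 77 78 78 78 77 77 78 78
264 77 78 78 78 78 78 78 77 77 78 78 77 78 77 77 78 78 78 78 78 78 77 77 77 78 78 77 77 77 78 77
265 77 77 78 78 78 78 77 78 78 77 77 77 77 78 78 78 78 78 77 77 78 77 77 77 78 78 78 78 77 77 77
266 77 77 78 79 78 77 77 78 78 78 78 77 78 78 78 78 78 77 78 78 77 77 78 78 77 78 78 78 77 77 77
```

The G/R rows show the leg still upright: it slid along the bench (shaft vertical at column ~332). Friction there is too low to tip it, so I'll use the fixed box's outer +x wall rim as the stop. The drum goes against the rim and the tool pushes over it, with a light grip so the leg can turn in the pads.

```bash
python3 go.py 597.1 136.2 102 -18.4
python3 -m handwheel '[0.1,0,0,-0.05,0,0.1,0.1,-0.05,-0.13,0.2,0.1,0.25,-0.2,-0.13,0.4,0.1,0.35,-0.3,-0.13,0.6,0.1,0.42,-0.42,-0.13,0.78,0.1,0.42,-0.5,-0.13,0.78,0.1,0.42,-0.5,-0.13,0.78]' 25; python3 go.py 597.1 136.2 102 -18.4
```

```text
clock 24.35 pos [545.281  12.221  81.473] rpy deg [179.99   -0.012  16.761] w 27.914254540435667 ff 11.996882557868958 F [ 0.089 -0.346 -0.665] j [-0.105  0.331  1.757 -0.     1.054  1.173]
shift [ 0.427 -0.519 -0.103] twist 0.7813500700734406
clock: 25.22
tool_pos: [595.7, 132.8, 107.6]
orientation: [3.141, 0.001, -0.316]
wrist_force: [-0.4, -0.5, -0.8]
grip_width: 0.292
finger_force: 25.0
clock 25.225 pos [595.717 132.805 107.597] rpy deg [179.964   0.033 -18.131] w 27.460053850859637 ff 24.99650001525879 F [-0.416 -0.469 -0.779] j [ 0.106  0.395  1.576 -0.     1.171  1.993]
shift [ 0.001 -0.018  0.028] twist 0.005986604122232898
```

```bash

python3 -m handwheel '[0.1,0,-0.015,0.028,0.006,0.1,-0.03,-0.015,0.028,0.006,0.1,-0.07,-0.015,0.028,0.006,0.1,-0.1,-0.015,0.028,0.006,0.1,-0.13,-0.015,0.028,0.006,0.1,-0.16,-0.015,0.028,0.006,0.1,-0.18,-0.015,0.028,0.006,0.1,-0.2,-0.015,0.028,0.006,0.1,-0.22,-0.015,0.028,0.006,0.1,-0.237,-0.015,0.028,0.006,0.1,-0.237,-0.015,0.028,0.006]' 5; python3 go.py;python3 pegpic.py q2; python3 tilt.py q2
```

```text
clock: 26.6
tool_pos: [552.1, 150.1, 101.7]
orientation: [3.141, 0.001, -0.325]
wrist_force: [-0.2, 0.0, -0.4]
grip_width: 0.293
finger_force: 5.0
clock 26.6 pos [552.065 150.109 101.672] rpy deg [179.988   0.044 -18.606] w 27.52701236398893 ff 4.999646544456482 F [-0.236  0.011 -0.441] j [0.144 0.348 1.671 0.    1.124 2.039]
q2 [552.2 150.  101.6 -18.6] 26.85
0 h5 [309.4 275.3] h22 [309.2 270.9] h40 [308.9 266.2] h70 [308.5 258.2] tip [302.1 255.8]
10 h5 [305.9 272.5] h22 [306.3 268.6] h40 [306.7 264.4] h70 [307.4 257.3] tip [300.7 253.4]
15 h5 [304.2 270.8] h22 [304.8 267.2] h40 [305.6 263.4] h70 [306.8 256.8] tip [300.1 252.2]
20 h5 [302.5 269. ] h22 [303.5 265.7] h40 [304.5 262.2] h70 [306.3 256.2] tip [299.6 250.9]
25 h5 [300.9 267. ] h22 [302.1 264.1] h40 [303.5 261. ] h70 [305.8 255.6] tip [299.1 249.7]
30 h5 [299.3 265. ] h22 [300.8 262.4] h40 [302.5 259.7] h70 [305.3 255. ] tip [298.7 248.4]
cols from 291
250 78 78 78 78 78 78 76 78 87 95 97 96 94 94 91 80 71 67 68 69 69 74 84 94 95 85 80 78 78 78 77
251 78 78 79 78 77 78 77 78 86 96 97 97 96 94 92 80 68 68 67 67 70 74 85 93
[... 2425 characters left out ...]
 64 64 67 63 64 64 65
277 78 78 77 77 74 72 69 65 63 65 64 69 68 68 69 72 70 70 68 65 64 69 65 65 64 65 65 64 66 65 65
278 77 77 74 73 69 67 64 64 63 64 64 65 65 69 70 70 68 66 64 63 64 65 66 66 67 64 65 64 66 65 66
279 75 73 67 67 64 62 64 64 63 65 64 63 64 67 67 65 64 62 64 63 64 64 66 66 64 66 64 64 64 66 65
280 70 69 64 67 65 64 64 64 64 65 64 64 64 66 65 64 63 65 63 64 63 64 65 65 64 64 65 64 65 65 65
281 70 69 71 63 64 63 63 64 65 65 64 65 64 66 65 64 64 64 64 63 64 64 65 64 64 64 64 64 64 64 65
282 69 66 66 65 65 65 64 64 64 64 65 65 65 65 65 65 64 64 63 64 63 64 64 65 65 65 66 64 65 64 66
283 68 66 66 65 64 65 64 64 65 64 65 65 67 66 66 66 64 64 65 64 64 64 65 67 66 67 66 70 67 67 64
```

It tilted: the drum is displaced towards the peg side, about 25° in the side view. I'll tighten the grip, withdraw, and measure against a clear background.

```bash

python3 -m handwheel '[0.1,0,0,0,0,0.1,0,0,0,0,0.1,0.02,0,-0.02,0,0.1,0.08,0,-0.1,0,0.1,0.2,0.05,-0.25,0,0.1,0.3,0.2,-0.4,-0.2,0.1,0.35,0.35,-0.44,-0.4,0.1,0.35,0.5,-0.44,-0.6,0.1,0.35,0.67,-0.44,-0.785,0.1,0.35,0.67,-0.44,-0.785,0.1,0.35,0.67,-0.44,-0.785]' 45; python3 go.py 586.3 -163.4 194.4 16.7;python3 pegpic.py q3; python3 tilt.py q3
```

```text
clock: 28.22
tool_pos: [576.6, 0.9, 190.1]
orientation: [-3.141, -0.001, 0.29]
wrist_force: [0.5, 0.1, -1.0]
grip_width: 0.291
finger_force: 45.0
clock 28.225 pos [576.623   0.943 190.114] rpy deg [-179.981   -0.054   16.62 ] w 27.328851884668804 ff 44.99972105026245 F [ 0.496  0.131 -0.993] j [-0.119  0.287  1.528  0.001  1.326  1.161]
shift [-0.189  0.801 -0.022] twist -0.0017830458853419866
q3 [576.5   1.4 189.9  16.7] 28.475
0 h5 [325.5 224.9] h22 [325.3 220.4] h40 [325.2 215.6] h70 [325.  207.5] tip [315.8 208.8]
10 h5 [320.5 224. ] h22 [321.3 219.7] h40 [322.1 215.1] h70 [323.5 207.2] tip [313.9 207.1]
15 h5 [318.1 223.3] h22 [319.3 219.1] h40 [320.5 214.6] h70 [322.7 207. ] tip [313.1 206.1]
20 h5 [315.7 222.4] h22 [317.3 218.4] h40 [319.  214.1] h70 [321.9 206.7] tip [312.3 205.1]
25 h5 [313.4 221.4] h22 [315.4 217.5] h40 [317.5 213.4] h70 [321.2 206.4] tip [311.7 204. ]
30 h5 [311.1 220.2] h22 [313.5 216.5] h40 [316.1 212.6] h70 [320.5 206. ] tip [311.1 202.9]
cols from 306
201 78 78 77 78 78 78 77 78 78 78 78 75 69 71 87 96 97 96 97 96 92 80 83 80 78 77 78 78 78 78 77
202 7
[... 2495 characters left out ...]
 78 78 78 78 78 78 78
228 92 93 95 92 83 78 77 77 77 77 78 78 78 78 77 78 77 78 78 78 78 78 78 78 77 78 78 78 78 77 77
229 92 93 92 87 79 77 77 77 78 78 78 78 78 77 78 78 77 77 78 78 78 78 77 77 78 77 78 78 78 78 79
230 93 94 86 85 78 77 77 77 77 78 78 78 77 77 78 77 78 77 77 77 79 78 78 77 78 78 78 77 78 78 78
231 85 86 82 78 77 77 78 77 77 77 78 78 77 78 77 78 78 78 77 77 77 78 77 78 77 78 77 78 77 77 77
232 79 78 78 78 78 78 78 78 77 77 77 77 78 78 78 78 78 78 77 78 77 77 78 78 77 77 78 78 77 77 77
233 78 78 78 78 78 78 78 78 78 77 78 78 78 78 78 78 79 78 78 78 77 77 77 78 78 78 78 78 78 78 78
234 78 78 77 78 79 79 78 78 78 78 78 79 78 78 79 78 79 77 78 78 77 77 77 78 78 78 78 78 78 78 78
```

```bash
python3 - <<'E'
from h import *
def rows(f,th,dh=0):
    s=np.load(f"pics/{f}.npz")["s"]; y=np.radians(s[3]); U=np.array([np.cos(y),np.sin(y)]); V=np.array([-U[1],U[0]]); t=np.radians(th)
    def P(h,r,l): a=h-98.8-dh; return [*(s[:2]+U*(-a*np.sin(t)+r*np.cos(t))+V*l),s[2]+19+a*np.cos(t)+r*np.sin(t)]
    A=np.arange(0,2*np.pi,.05); bot=np.array([px("side",P(0,23*np.cos(a),23*np.sin(a))) for a in A])
    tip=np.array([px("side",P(62,30,4.5*np.cos(a))) for a in A]); tv=[px("side",P(62+4.5*q,30,0))[1] for q in(1,-1)]
    print(f,th,dh,"bottom max row %.2f  left u %.2f"%(bot[:,1].max(),bot[:,0].min()),"tip rows",np.round(tv,2),"u %.2f"%px("side",P(62,30,0))[0])
for f,th in(("p0",0),("q1",0),("q3",25),("q3",24)): rows(f,th)
rows("q3",25,-3)
for f in("p0","q3"):
    d=np.load(f"pics/{f}.npz"); im=d["im"]; q=im[:,:,1]/im[:,:,2]
    cs=range(314,334,2) if f=="p0" else range(309,320)
    for c in cs:
        r0=222 if f=="p0" else 218; col=q[r0:r0+18,c]; i=np.argmax(col>.72); print(f,c,"bottom cross %.2f"%(r0+i-(col[i]-.72)/(col[i]-col[i-1])),end="; ")
    print()
E
```

```text
p0 0 0 bottom max row 227.17  left u 316.93 tip rows [204.6 207.2] u 314.09
q1 0 0 bottom max row 262.01  left u 325.93 tip rows [240.2 242.5] u 323.59
q3 25 0 bottom max row 227.51  left u 306.15 tip rows [202.9 205.1] u 311.68
q3 24 0 bottom max row 227.69  left u 306.59 tip rows [203.2 205.3] u 311.80
q3 25 -3 bottom max row 226.83  left u 306.49 tip rows [202.2 204.4] u 312.04
p0 314 bottom cross 209.88; p0 316 bottom cross 224.51; p0 318 bottom cross 224.75; p0 320 bottom cross 225.63; p0 322 bottom cross 226.21; p0 324 bottom cross 226.22; p0 326 bottom cross 225.35; p0 328 bottom cross 224.84; p0 330 bottom cross 222.58; p0 332 bottom cross 200.04; 
q3 309 bottom cross 224.82; q3 310 bottom cross 225.56; q3 311 bottom cross 226.44; q3 312 bottom cross 226.61; q3 313 bottom cross 226.55; q3 314 bottom cross 226.65; q3 315 bottom cross 226.64; q3 316 bottom cross 226.43; q3 317 bottom cross 226.04; q3 318 bottom cross 225.36; q3 319 bottom cross 222.95;
```

The tilt is about 25° by the drum edges and the leg hasn't slipped in the pads. On to the camera.

```bash

python3 -m handwheel '[0.1,-0.03,0.1,0,0,0.1,-0.08,0.25,0,0,0.1,-0.12,0.42,0,0,0.1,-0.16,0.58,-0.01,0,0.1,-0.189,0.72,-0.022,0,0.1,-0.189,0.801,-0.022,0,0.1,-0.189,0.801,-0.022,0,0.1,-0.189,0.801,-0.022,0]' 45; python3 go.py 586.3 -163.4 194.4 16.7;python3 pegpic.py q4
python3 - <<'E'
from h import *
d=np.load("pics/q4.npz"); im=d["im"]; q=im[:,:,1]/im[:,:,2].clip(1); g=im.mean(2)
s=d["s"]; y=np.radians(16.7); U=np.array([np.cos(y),np.sin(y)]); V=np.array([-U[1],U[0]])
for u,v in((648,-325),(648,-319),(648,-331)):
    l=u*U+v*V; L=[*l,235]; t=[*(l-U*90.6),235-42.3]; print("lens",u,v,px("side",L),"tip",px("side",t),"diff",px("side",t)-px("side",L))
c=(322,175); 
print("ratio cols from 312")
for r in range(160,204): print(r,*["%2d"%min(99,100*x) for x in q[r,312:352]])
print("gray cols 296")
for r in range(160,176): print(r,*["%3d"%x for x in g[r,296:316]])
E
```

```text
clock: 29.48
tool_pos: [585.8, -162.9, 194.0]
orientation: [-3.141, 0.0, 0.292]
wrist_force: [0.1, 0.4, -0.3]
grip_width: 0.29
finger_force: 45.0
clock 29.475 pos [ 585.773 -162.881  194.003] rpy deg [-179.94     0.026   16.737] w 27.265163639279045 ff 44.9997353553772 F [ 0.085  0.391 -0.301] j [-0.386  0.332  1.451  0.001  1.36   0.893]
shift [ 0.002  0.003 -0.002] twist 0.0008306760744744679
q4 [ 585.9 -162.7  194.3   16.8] 29.725
lens 648 -325 [307.5 167.9] tip [333.4 180.9] diff [25.9 13. ]
lens 648 -319 [307.  168.6] tip [333.1 181.7] diff [26.  13.1]
lens 648 -331 [307.9 167.2] tip [333.7 180.2] diff [25.8 13. ]
ratio cols from 312
160 80 79 79 80 80 81 80 79 79 79 80 79 80 77 75 73 68 71 84 94 96 94 95 95 96 95 95 96 96 96 95 95 95 94 95 95 96 94 97 93
161 79 80 80 80 80 80 80 81 80 79 79 78 75 75 73 68 68 69 84 95 96 95 97 97 96 97 97 96 95 96 96 96 97 95 95 95 93 94 95 92
162 80 80 79 80 80 80 80 81 79 79 78 75 73 71 71 65 67 71 84 92 96 97 96 96 97 96 97 97 97 97 97 98 97 97 97 96 95 96 98 95
163 80 80 80 80 80 81 81 80 79 79 78 73 73 71 68 68 68 69 82 93 97 97 97 96 98 97
[... 5660 characters left out ...]
 177 179 177 161 137 103  83
168  86  83  76  64  49  47  89 132 126  76  94 151 176 178 176 156 126 100  82  75
169  81  79  80 100 108  91  98 118  91  65 117 169 182 177 156 122  93  81  74  60
170  91  84 107 145 160 145 114 102  75  89 144 179 180 160 125  93  80  73  63  47
171 126 116 138 169 176 158 129 122 120 138 171 179 159 119  91  80  73  61  47  39
172 163 162 167 173 175 168 162 165 168 174 178 162 120  88  79  70  60  46  37  41
173 175 175 174 172 172 175 177 179 179 176 159 120  92  80  72  59  43  39  44  51
174 173 170 168 171 173 177 178 176 172 153 116  90  87  84  61  43  39  48  54  58
175 171 168 171 173 175 176 174 163 141 113  86  75  68  60  43  39  46  54  60  60
```

```bash
cat > pred.py <<'E'
import sys
from h import *
f=sys.argv[1]; s=np.load(f"pics/{f}.npz")["s"]; y=np.radians(s[3]); U=np.array([np.cos(y),np.sin(y)]); V=np.array([-U[1],U[0]])
A=np.arange(0,2*np.pi,.02)
for th in(16,18,20,22,24,26):
    t=np.radians(th)
    def P(h,r,l): a=h-98.8; return [*(s[:2]+U*(-a*np.sin(t)+r*np.cos(t))+V*l),s[2]+19+a*np.cos(t)+r*np.sin(t)]
    ring=lambda h:np.array([px("side",P(h,23*np.cos(a),23*np.sin(a))) for a in A])
    hull=cv2.convexHull(np.r_[ring(0),ring(44)].astype(np.float32))[:,0]
    H=np.r_[hull,hull[:1]]; bm=hull[:,1].max()
    def lr(v):
        x=[a[0]+(v-a[1])/(b[1]-a[1])*(b[0]-a[0]) for a,b in zip(H,H[1:]) if (a[1]-v)*(b[1]-v)<0]; return min(x),max(x)
    R=[bm-10,bm-8,bm-6,bm-4]; print(th,"tip",px("side",P(62,30,0)),"bottom %.1f at %.1f"%(bm,hull[hull[:,1].argmax(),0]),"left min %.1f"%hull[:,0].min(), "LR@-10,-8,-6,-4", *["%.1f/%.1f"%lr(v) for v in R])
E
python3 pred.py q4; python3 pred.py q3
```

```text
16 tip [334.5 182.8] bottom 204.0 at 340.3 left min 331.7 LR@-10,-8,-6,-4 333.1/346.9 332.5/346.2 331.8/345.6 332.0/344.9
18 tip [334.2 182.4] bottom 203.8 at 339.6 left min 330.8 LR@-10,-8,-6,-4 332.3/346.3 331.6/345.6 330.9/344.8 331.3/344.0
20 tip [334.  182.1] bottom 203.5 at 338.8 left min 330.0 LR@-10,-8,-6,-4 331.5/345.8 330.7/344.9 330.0/344.0 330.6/343.2
22 tip [333.8 181.7] bottom 203.3 at 338.1 left min 329.1 LR@-10,-8,-6,-4 330.7/345.2 329.8/344.3 329.1/343.3 329.9/342.4
24 tip [333.5 181.3] bottom 203.0 at 337.4 left min 328.3 LR@-10,-8,-6,-4 330.0/344.7 329.0/343.7 328.4/342.6 329.3/341.6
26 tip [333.3 180.9] bottom 202.6 at 336.5 left min 327.6 LR@-10,-8,-6,-4 329.2/344.2 328.1/343.1 327.6/341.9 328.7/340.8
16 tip [312.9 205.9] bottom 228.9 at 319.2 left min 310.3 LR@-10,-8,-6,-4 311.4/326.4 310.8/325.8 310.3/325.2 310.9/324.5
18 tip [312.6 205.5] bottom 228.6 at 318.5 left min 309.3 LR@-10,-8,-6,-4 310.5/325.8 309.8/325.0 309.3/324.3 310.1/323.6
20 tip [312.3 205.1] bottom 228.3 at 317.7 left min 308.4 LR@-10,-8,-6,-4 309.6/325.1 308.8/324.3 308.4/323.4 309.3/322.6
22 tip [312.1 204.7] bottom 228.0 at 316.9 left min 307.5 LR@-10,-8,-6,-4 308.7/324.5 307.8/323.5 307.5/322.6 308.5/321.7
24 tip [311.8 204.2] bottom 227.7 at 316.0 left min 306.6 LR@-10,-8,-6,-4 307.8/323.9 306.8/322.8 306.7/321.8 307.8/320.8
26 tip [311.6 203.8] bottom 227.3 at 315.1 left min 305.7 LR@-10,-8,-6,-4 306.9/323.3 305.8/322.2 305.9/321.0 307.0/319.9
```

The drum fits a tilt of about 24°, but the peg tip sits about 1.2 px low. The leg may have turned about its own axis at the rim, so I'll back off and check the peg from oblique headings.

```bash

python3 -m handwheel '[0.1,-0.1,0,0,0,0.1,-0.25,0,0,-0.2,0.1,-0.35,0,0,-0.4,0.1,-0.35,0,0,-0.6,0.1,-0.35,0,0,-0.8,0.1,-0.35,0,0,-1,0.1,-0.35,0,0,-1,0.1,-0.35,0,0,-1]' 45 >/dev/null; python3 pegpic.py q5
python3 - <<'E'
from h import *
d=np.load("pics/q5.npz"); s=d["s"]; im=d["im"]; q=im[:,:,1]/im[:,:,2].clip(1); g=im[:,:,1]; t=np.radians(24.3); y=np.radians(s[3])
U=np.array([np.cos(y),np.sin(y)]); V=np.array([-U[1],U[0]])
def P(h,r,l,k=0):
    a=h-98.8; K=np.radians(k); r,l=r*np.cos(K)-l*np.sin(K),r*np.sin(K)+l*np.cos(K)
    return [*(s[:2]+U*(-a*np.sin(t)+r*np.cos(t))+V*l),s[2]+19+a*np.cos(t)+r*np.sin(t)]
A=np.arange(0,6.3,.05)
for k in(-10,0,10,20):
    e=np.array([px("side",P(62+4.5*np.sin(a),30,4.5*np.cos(a),k)) for a in A]); print(k,"tip",px("side",P(62,30,0,k)),"ext u %.2f top %.2f bot %.2f"%(e[:,0].min(),e[:,1].min(),e[:,1].max()))
R=np.array([px("side",P(h,23*np.cos(a),23*np.sin(a))) for a in A for h in(0,44)]); print("drum u range",R[:,0].min(),R[:,0].max(),"bottom",R[:,1].max())
c=px("side",P(62,20,0)).round().astype(int); print("col0",c[0]-14)
for v in range(c[1]-8,c[1]+24): print(v,*["%2d"%min(99,100*x) for x in q[v,c[0]-14:c[0]+18]])
E
```

```text
q5 [ 519.  -183.7  194.3   61.7] 30.975
-10 tip [355.1 186.4] ext u 354.38 top 185.07 bot 187.70
0 tip [356. 187.] ext u 355.05 top 185.62 bot 188.29
10 tip [357.  187.6] ext u 355.93 top 186.22 bot 188.91
20 tip [358.2 188.2] ext u 357.01 top 186.84 bot 189.54
drum u range 349.7601063254615 366.8633109248929 bottom 207.40281890557802
col0 344
179 78 78 78 78 78 77 77 77 78 78 78 78 78 78 79 84 86 71 63 63 64 65 79 93 97 98 95 95 88 81 78 78
180 78 78 78 78 78 78 77 78 78 78 78 79 78 78 78 80 79 68 64 64 64 65 81 94 97 97 94 96 88 80 77 78
181 78 78 78 78 78 78 78 78 79 77 78 78 78 79 78 78 71 64 63 64 63 66 85 96 96 96 96 97 88 81 77 77
182 77 78 78 78 78 78 78 78 79 78 78 78 78 79 79 75 67 64 64 64 63 68 87 97 98 96 96 93 86 80 77 77
183 77 77 78 79 78 78 78 79 78 77 78 78 79 79 78 74 66 64 64 63 65 69 89 97 98 96 91 86 80 78 78 78
184 77 78 79 78 78 78 78 78 78 78 78 78 78 78 77 70 65 64 63 63 63 71 88 95 94 86 82 80 78 78 78 78
185 77 77 78 78 78 78 78 78 78 78 78 78 78 78 75 69 63 64 65 66 64 68 83 87 83 78 78 78 78 78 78 78
186 78 78 78 78 78 78 78 77 79 79 76 74 76 76 74 66 64
[... 1745 characters left out ...]

204 80 81 82 83 84 83 80 74 67 65 64 64 65 64 66 64 65 66 76 82 83 83 83 81 79 79 78 78 78 78 78 77
205 80 81 83 82 82 83 83 79 76 71 67 66 65 64 65 65 65 71 81 84 84 84 82 80 77 79 78 78 78 77 77 78
206 78 80 83 81 82 82 82 82 82 79 77 74 71 70 70 67 70 73 80 83 83 83 82 80 78 76 78 78 78 78 78 78
207 79 81 82 82 82 82 82 82 82 82 82 81 80 79 78 77 77 77 81 83 82 82 82 78 79 77 78 77 77 78 78 77
208 81 83 82 81 83 82 82 82 82 82 82 82 82 82 82 81 81 81 82 82 81 83 81 79 78 78 76 77 78 78 78 78
209 80 81 80 81 82 83 84 82 82 82 82 82 83 82 83 82 83 83 82 83 82 82 80 79 77 78 77 78 77 78 78 78
210 78 78 78 78 79 80 80 80 80 81 82 81 82 82 83 82 82 82 82 83 83 82 79 77 78 78 78 77 78 78 78 78
```

Between the two headings the tip residual is the same, so the peg hasn't turned and points along tool x within a few degrees. The lens-to-tip offset in the side view is a little low, so I'll go back and raise the tool 3 mm.

```bash
python3 go.py 586.3 -163.4 197.4 16.7
python3 -m handwheel '[0.1,0,0,0,0.2,0.1,0,0,0,0.4,0.1,0,0,0,0.6,0.1,0,0,0,0.8,0.1,0,0,0,1,0.1,0,0,0,1]' 45 >/dev/null; python3 go.py 586.3 -163.4 197.4 16.7
```

```text
clock 30.975 pos [ 519.017 -183.782  194.274] rpy deg [179.996   0.004  61.681] w 27.122258297447484 ff 44.99959409236908 F [ 0.686  0.406 -1.528] j [-0.467  0.246  1.576 -0.     1.32   0.028]
shift [ 0.249  0.248 -0.016] twist 0.9995860064438514
clock 31.725 pos [ 518.996 -183.836  194.228] rpy deg [179.999   0.003  16.796] w 27.66887958401549 ff 45.00014841556549 F [-0.161  0.731 -1.117] j [-0.467  0.246  1.576 -0.     1.32   0.811]
shift [ 0.352 -0.001 -0.016] twist 0.0021400856657262718
```

```bash

python3 -m handwheel '[0.1,0.1,0,-0.016,0,0.1,0.2,0,-0.016,0,0.1,0.29,0,-0.016,0,0.1,0.33,0,-0.016,0,0.1,0.352,0,-0.016,0,0.1,0.352,0,-0.016,0,0.1,0.352,0,-0.016,0,0.1,0.352,0,-0.016,0,0.1,0.352,0,-0.016,0]' 45; python3 pegpic.py q6; python3 go.py 586.3 -163.4 197.4 16.7; python3 pred.py q6 | sed -n '4,6p'
python3 - <<'E'
from h import *
d=np.load("pics/q6.npz"); im=d["im"]; q=im[:,:,1]/im[:,:,2].clip(1)
for r in list(range(177,185))+list(range(188,203)): print(r,*["%2d"%min(99,100*x) for x in q[r,326:348]])
# change of the box / foot / sander areas against the pictures before
for n in("top","side"):
    pass
E
```

```text
clock: 32.85
tool_pos: [586.2, -163.7, 197.6]
orientation: [3.141, -0.0, 0.291]
wrist_force: [0.7, -0.3, -1.3]
grip_width: 0.291
finger_force: 45.0
q6 [ 586.3 -163.7  197.6   16.7] 33.1
clock 33.1 pos [ 586.366 -163.621  197.489] rpy deg [179.994   0.001  16.708] w 27.29738252081273 ff 44.999656677246094 F [-0.461 -0.066 -0.283] j [-0.386  0.331  1.444 -0.     1.367  0.893]
shift [-0.    -0.001  0.   ] twist 0.00018562422024564915
22 tip [333.8 180.7] bottom 202.3 at 338.1 left min 329.2 LR@-10,-8,-6,-4 330.8/345.2 329.9/344.3 329.2/343.3 330.0/342.4
24 tip [333.6 180.3] bottom 202.0 at 337.4 left min 328.4 LR@-10,-8,-6,-4 330.0/344.7 329.0/343.7 328.4/342.6 329.3/341.6
26 tip [333.3 179.9] bottom 201.7 at 336.5 left min 327.6 LR@-10,-8,-6,-4 329.2/344.2 328.1/343.1 327.6/341.9 328.7/340.8
177 74 78 77 79 77 78 78 78 77 78 78 78 78 73 68 79 95 97 97 96 97 95
178 76 78 77 77 77 78 77 78 78 78 78 78 77 69 66 81 96 97 96 96 97 95
179 79 78 77 77 78 78 77 77 77 78 78 77 75 66 66 82 95 97 96 97 96 90
180 80 78 77 78 78 78 75 71 71 73 76 76 70 64 65 81 95 98 97 98 97 88
181 78 77 77 77 78 
[... 610 characters left out ...]

193 78 78 77 73 68 64 65 65 64 67 66 65 65 65 66 68 70 76 78 78 78 78
194 77 78 77 71 64 64 65 66 64 64 66 65 67 65 69 70 74 77 78 78 78 78
195 78 78 76 69 64 64 66 65 64 66 64 65 68 67 68 73 76 77 78 77 78 77
196 78 78 76 67 64 64 64 64 65 66 64 66 67 68 69 73 77 77 77 78 77 78
197 78 78 75 69 64 63 65 65 65 65 66 66 68 67 70 75 76 78 78 78 78 79
198 78 78 77 73 66 64 65 65 65 65 65 68 68 69 73 75 77 77 78 77 78 82
199 78 78 78 76 73 69 64 64 66 66 66 66 69 70 75 77 77 78 77 78 79 83
200 79 78 77 77 77 75 71 67 68 67 68 69 67 71 76 78 78 77 77 78 81 81
201 77 78 77 77 77 77 77 76 72 71 70 69 71 77 77 78 76 78 78 80 83 82
202 78 77 78 78 78 78 78 77 77 76 76 77 78 78 80 77 79 79 78 81 82 82
```

```bash
python3 -c "
from rig import ctrl
print(ctrl.hand_in())"
```

```text
the job is handed in; nothing more can be done
None
```

The foot is packed in the gap and released. The gripper is holding the leg in front of the inspection camera at about 24–25° of tilt, with the peg tip about 100 mm from the lens; sideways centring is good to about 5 mm. I handed the job in at about 33 s, and the hand-in gave no verdict.

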